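# Dispense and refill laundry tablets

### The job

Take the dosing cup off its keyhole bracket (slide it up to the wide opening, then draw it free) and stand it upright under the spout of the tablet carousel; turn the carousel until the compartment with the two green tablets is squarely at the spout, tip it by its red bar until both have slid into the cup, and let it back level. Then turn the carousel back so that the compartment that was at the spout at the start is squarely there again, and put every loose green tablet from the worktop into the compartment that was emptied. Leave the cup with its two tablets in place, the other colours in their compartments and the bottle and jar undisturbed.

Things in the scene. Friction and masses are not known exactly. Their poses are not given: they have to be found in the camera images.
- stand: White fixed stand of the tablet carousel. Origin on the worktop under the carousel's axis, z up. The spout points along the stand's -y, the red tip bar is at its +y. Base plate 260 x 165 mm, 8 mm high, from y -65 to +100 mm; two upright posts at x +-118 mm, y -55 mm, 112 mm high; the cup fits between and in front of them.
- cup_spot (a point): Point on the worktop where the centre of the cup's underside belongs under the spout: stand (0, -150, 0) mm. The spout's floor ends at stand y -119 mm, 102 mm high when level (its lip dips to about 65 mm when tipped), so the cup goes in beneath it, its stud pointing away from the stand (cup +x along the stand's -y), which keeps the gripper clear of the spout
- cradle (a joint): Tilt of the carousel (rad): 0 level (rests on its stop by its own weight), up to 0.8 with the spout dipped and the tip bar raised; it turns about the stand's +x through stand (0, -70, 100) mm. Lifting the bar takes about 3 to 6 N; let go, it sinks back gently. Tipped slowly, tablets at the spout start to slide near 0.25 and are out by 0.7
- tip_bar (a point): Middle of the red round tip bar, 13 mm thick, 100 mm long along the stand's x, at stand (0, 145, 120) mm when level, 216 mm from the tilt axis. 40 mm free between it and the carousel's wall: pinch it from above with the fingers about 45 mm open, closing along the stand's y; it turns between the fingers while lifted in an arc
- rotor (a joint): Turn of the carousel (rad), positive counter-clockwise from above, stops at -3.0 and +3.0; stays where left (0.06 N m). At every multiple of 1.2566 a compartment is squarely at the spout (0: cell0). Turn it by the round black knob on its axis, 40 mm across, 136 to 176 mm above the worktop: grip from above at any yaw, tool point at 163 mm.
- spout_cell (a point): Where the centre of a compartment's floor lies when it is squarely at the spout: stand (0, -62, 110) mm when level; tilts with the carousel. The wall round the compartments (top 136 mm above the worktop) is open only here, so tablets left here can slide out when knocked. White polished floor.
- cell0 (a point): Centre of the floor of compartment 0, 62 mm from the axis, 110 mm above the worktop when level; turns with the carousel. Each of the five is an open-topped 72 degree sector from the hub (radius 20 mm) to radius 90 mm, between vanes 26 mm high and 4 mm thick. It is empty and at the spout at the start (rotor near 0).
- cell1 (a point): Centre of the floor of compartment 1, 62 mm from the axis, 110 mm above the worktop when level; turns with the carousel. Each of the five is an open-topped 72 degree sector from the hub (radius 20 mm) to radius 90 mm, between vanes 26 mm high and 4 mm thick.
- cell2 (a point): Centre of the floor of compartment 2, 62 mm from the axis, 110 mm above the worktop when level; turns with the carousel. Each of the five is an open-topped 72 degree sector from the hub (radius 20 mm) to radius 90 mm, between vanes 26 mm high and 4 mm thick.
- cell3 (a point): Centre of the floor of compartment 3, 62 mm from the axis, 110 mm above the worktop when level; turns with the carousel. Each of the five is an open-topped 72 degree sector from the hub (radius 20 mm) to radius 90 mm, between vanes 26 mm high and 4 mm thick.
- cell4 (a point): Centre of the floor of compartment 4, 62 mm from the axis, 110 mm above the worktop when level; turns with the carousel. Each of the five is an open-topped 72 degree sector from the hub (radius 20 mm) to radius 90 mm, between vanes 26 mm high and 4 mm thick.
- green_a: Green tablet, a solid disc 26 mm across and 14 mm high, 25 g; origin at the centre of its underside (z axis = disc axis). Starts in one of the compartments (not the one at the spout).
- green_b: Green tablet, a solid disc 26 mm across and 14 mm high, 25 g; origin at the centre of its underside (z axis = disc axis). Starts on top of green_a.
- blue_tab: Blue tablet, a solid disc 26 mm across and 14 mm high, 25 g; origin at the centre of its underside (z axis = disc axis). Alone in a compartment; must stay in the carousel.
- yellow_tab: Yellow tablet, a solid disc 26 mm across and 14 mm high, 25 g; origin at the centre of its underside (z axis = disc axis). Alone in a compartment; must stay in the carousel.
- orange_tab: Orange tablet, a solid disc 26 mm across and 14 mm high, 25 g; origin at the centre of its underside (z axis = disc axis). Alone in a compartment; must stay in the carousel.
- refill1: Green refill tablet, a solid disc 26 mm across and 14 mm high, 25 g; origin at the centre of its underside (z axis = disc axis). Lies flat on the worktop between robot and bracket; may be absent.
- refill2: Green refill tablet, a solid disc 26 mm across and 14 mm high, 25 g; origin at the centre of its underside (z axis = disc axis). Lies flat on the worktop between robot and bracket; may be absent.
- refill3: Green refill tablet, a solid disc 26 mm across and 14 mm high, 25 g; origin at the centre of its underside (z axis = disc axis). Lies flat on the worktop between robot and bracket; may be absent.
- refill4: Green refill tablet, a solid disc 26 mm across and 14 mm high, 25 g; origin at the centre of its underside (z axis = disc axis). Lies flat on the worktop between robot and bracket; may be absent.
- bracket: Steel keyhole plate, 5 mm thick, 110 wide, 130 high; origin under the middle of its front face, which looks along its -x. Slot at y=0: 13 mm wide from z 56.5 to 78, then 30 mm wide to z 118. The cup starts hung here, axes along the bracket's, at (-48, 0, 25) mm, the stud's head behind the plate in the narrow slot: lift 37 mm to bring the head to the wide end, draw off along -x by 20 mm or more.
- cup: Pale blue open dosing cup, 94 (x) x 124 (y) x 50 mm high, walls 4 mm, 120 g; origin at the centre of its underside. Pinch it (30 N) by the dark blue upright fin, 12 mm thick in y, x 12 to 46 mm, z 44 to 100 mm, at cup (28, 0, 83) mm. On its +x wall at z 36 mm a stud: shank 9 mm across, 6.5 mm long, head 18 mm across, 5 mm thick, ending at x 58.5 mm.
- spray_bottle: White bottle 64 mm across, 190 mm high, a bystander; origin at its underside.
- peg_jar: Glass jar 72 mm across, 100 mm high, a bystander; origin at its underside.
Not all that is in view belongs to the job. What is shaped like the refill2 but pink or white is not meant.

How it is judged:
By the outcome, as a careful person would: the job done as asked, in the order asked, and still so for the second after the job is handed in, with the robot touching nothing.
Of refill1, refill2, refill3, refill4 only 2 to 4 are there at a start; the rules pass over those that are not, and their reading is None.
At some moment in a run one of refill1, refill2, refill3, refill4 may be knocked a few centimetres aside while the robot is not near it.
Once in a run the grip may slacken for a moment while it holds something.
It also fails if it takes over 210 s, if anything falls off the work surface, if the arm or the gripper's body presses on something with over 40 N, if the wrist force passes 120 N, or if a joint passes its speed limit or range.

### The arm

A 6-joint arm with a two-finger parallel gripper is mounted at the origin on the work surface. World frame = base frame: x ahead of the robot, y to its left, z up, the work surface at z = 0. Lengths are in m, angles in rad, forces in N, time in s.
With the tool pointing down it reaches from about 0.35 to 0.975 m from the base axis. Payload 4.9 kg.
Tool frame: the origin (TCP) lies between the finger pads, 19 mm behind the fingertips; this is the grasp point; z points along the fingers, y is the direction in which the jaws open and shut (so a half turn about z gives the same grasp; the last joint's range is limited). The gripper opens to 85 mm and grips with 20 to 120 N. Pads are 22 mm wide; open, the fingers measure 114 mm over their backs; the gripper's body (76 mm by 85 mm) begins 54 mm behind the grasp point. The pads swing forward as they close: fully open they stand 13 mm farther back than shut.
Start: joints at [-1.421, 0.053, 1.613, -0, 1.476, -0.119], TCP at [0.166, -0.603, 0.25] pointing down, gripper open.
Joint ranges: [-3.01, 3.01], [-1.01, 2.22], [0.06, 2.58], [-1.02, 4.17], [0.09, 2.62], [-3.14, 3.14]. Speed limits (rad/s): [2.57, 2.57, 3.14, 3.14, 3.14, 3.14].

### API

Orientations are given as a rotation vector (axis times angle).
In Python, from station import ctrl, get_image, calibration, finish_job, models gives the robot as it stands.
- The arm moves only by the shell command python3 -m creep 'ROWS' [FORCE]. ROWS is JSON, a list of rows, each a list of 7 numbers: the opening, from 0 (shut) to 1 (fully open), then the shift along the tool's x, y, z in m, then the turn, a rotation vector about the tool's x, y, z in degrees. A call has 1 to 20 rows; each row shifts and turns the commanded pose from where the row before left it, along the tool's axes as they then stand; what a row does not reach is not made up. A row lasts 1/10 s, in which the tool goes at most 50 mm and 8.59 degrees, less where a joint would pass 70% of its speed; a pose out of reach is approached as far as the arm can. A call with a gripper value outside its range is refused whole. The fingers move at their own pace and stop on an object; FORCE is the grip in N (left out, the last holds). Time passes only in rows, so rows that do not move let the fingers close. It gives the time, the measured TCP pose, the force and the opening at its end, in the units of the state.
- ctrl.get_obs(): the state, without advancing time (a new reading comes with each control period).
- get_image(name): name is "side" or "top"; returns the picture (400x640x3 uint8, red, green, blue); there is no depth.
- calibration(name): a dict with "mtx" (3x3 intrinsics, pixels), "R" (3x3) and "t" (3): a world point X has camera coordinates R X + t. Camera axes: x right, y down, z forward; pixel columns grow to the right and rows downward; lengths in m; the calibration is good to about 2 mm. A picture is of the moment at which its call begins. calibration takes no time and is no camera call.
- finish_job(): hands the job in, once; it reports no verdict.
Trained networks look in the newest picture that a camera, given by its name, has taken for a name from the list of things; names that differ only in an ending like _2 or _b are one class to them, and where a whole thing is asked for, a point or a joint stands for the part that bears it (a point fixed in the world has none). Each returns a list of dicts, best first, with "conf" (0 to 1); they miss things now and then, are a little off and sometimes report something else, mostly with a low value. They report only what shows in the picture. A call takes as long as a camera call. They do not tell look-alikes from the thing itself.
- models.search_frame(camera, name): "extent" ([left, top, right, bottom] in pixels, round what is visible of it).
The state is a dict: "t": time; "q": joint angles; "dq": joint speeds; "effort": joint torques, N m; "tool_pos": TCP position; "tool_rot": TCP orientation; "contact_force": force on the tool from outside, world axes, zero at the start; "wrist_torque": the same for the moment, N m; "opening": finger opening in m.
Only numpy, scipy, OpenCV 4.12 (cv2) and the standard library are available. Lean on these libraries where they do the work, as an engineer would, in place of code of your own. Each camera call takes 0.05 s, during which the arm holds its last target. There are 200 camera calls.

## Working session

There is one attempt and no reset: what is moved stays moved. The work goes in short steps, Python scripts to look and compute and a shell command to move; the robot and the scene stay as the last step left them, time stands still between calls to the robot, and variables do not carry over. Pictures are saved under pics/ and viewed, about 12 in all and at most 16, crops included, and the job is handed in when it is done.

```bash
ls; mkdir -p pics; python3 - <<'E'
from station import ctrl,get_image,calibration,models
import cv2,numpy as np
for n in("top","side"):
    im=get_image(n);cv2.imwrite(f"pics/{n}0.png",im[:,:,::-1])
    c=calibration(n);print(n,np.round(c["mtx"],1).tolist(),np.round(c["R"],4).tolist(),np.round(c["t"],4).tolist())
    for k in["stand","tip_bar","rotor","bracket","cup","green_a","refill1","blue_tab","yellow_tab","orange_tab","cell0","spray_bottle","peg_jar"]:
        r=models.search_frame(n,k);print(k,[(np.round(d["extent"]).astype(int).tolist(),round(d["conf"],2)) for d in r[:6]])
o=ctrl.get_obs();print({k:np.round(v,3).tolist() for k,v in o.items()})
E
```

```text
pics
top [[516.9, 0.0, 321.6], [0.0, 516.9, 191.9], [0.0, 0.0, 1.0]] [[0.0253, -0.9997, -0.0018], [-0.979, -0.0244, -0.2025], [0.2024, 0.0068, -0.9793]] [0.0152, 0.5417, 1.3703]
stand [([242, 129, 344, 226], 0.6)]
tip_bar [([241, 130, 347, 213], 0.64)]
rotor [([265, 136, 332, 204], 0.74)]
bracket [([407, 126, 459, 158], 0.74)]
cup [([413, 149, 463, 192], 0.62)]
green_a [([275, 176, 282, 188], 0.65)]
refill1 [([455, 241, 466, 253], 0.61), ([442, 221, 444, 228], 0.51), ([454, 264, 465, 272], 0.41)]
blue_tab [([243, 136, 345, 207], 0.33)]
yellow_tab [([279, 151, 288, 167], 0.44), ([265, 139, 330, 205], 0.36)]
orange_tab [([299, 191, 311, 197], 0.56), ([264, 136, 331, 206], 0.48)]
cell0 [([264, 138, 334, 203], 0.59), ([406, 127, 459, 157], 0.43)]
spray_bottle [([196, 114, 225, 152], 0.88), ([409, 127, 461, 157], 0.69)]
peg_jar [([166, 224, 201, 254], 0.66), ([426, 240, 436, 250], 0.49), ([264, 138, 330, 203], 0.17)]
side [[372.7, 0.0, 319.4], [0.0, 372.7, 201.9], [0.0, 0.0, 1.0]] [[0.7972, -0.6037, -0.0023], [-0.481, -0.6328, -0.6068], [0.3649, 0.4849, -0.7948]] [-0.3955, 0.3258, 0.7819]
[... 357 characters left out ...]
 ([360, 342, 370, 352], 0.48)]
blue_tab [([341, 157, 354, 167], 0.42)]
yellow_tab [([345, 158, 354, 167], 0.24)]
orange_tab [([306, 181, 318, 190], 0.52), ([276, 132, 380, 217], 0.42), ([361, 339, 371, 354], 0.4)]
cell0 [([289, 142, 361, 198], 0.77)]
spray_bottle [([294, 80, 313, 138], 0.76)]
peg_jar [([196, 130, 224, 168], 0.94), ([306, 178, 317, 190], 0.44)]
{'t': 1.4, 'q': [-1.421, 0.053, 1.613, -0.0, 1.476, -0.119], 'dq': [0.001, -0.001, -0.001, -0.002, 0.001, -0.0], 'effort': [-0.001, -39.367, -37.045, -0.0, 0.001, 0.0], 'tool_pos': [0.166, -0.603, 0.25], 'tool_rot': [3.113, 0.421, -0.0], 'contact_force': [0.279, 0.427, -0.848], 'wrist_torque': [0.011, -0.012, -0.024], 'opening': 0.085}
```

View pics/top0.png

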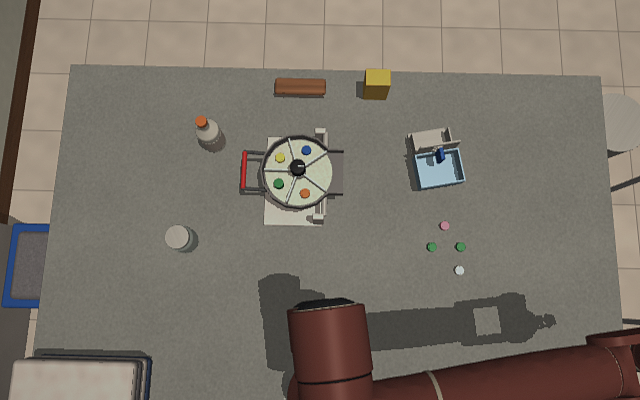

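View pics/side0.png

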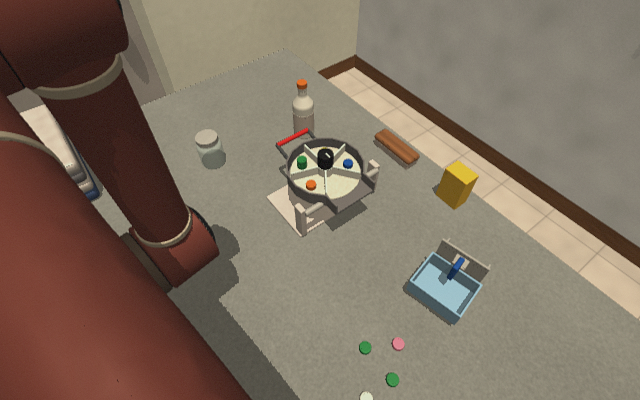

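Top picture: the carousel is at about (297,168). Its red bar (244,170) is on the left and the spout (337,172) on the right. Blue is at (306,150), yellow (280,158), green (278,184) and orange (305,193). The cup is at (438,170). On the worktop there are greens at (431,247) and (460,247), pink at (444,226) and white at (459,270). Only the two greens match the refills.

```bash
cat > h.py <<'E'
import cv2,numpy as np
from station import ctrl,get_image,calibration,models
from scipy.spatial.transform import Rotation as Ro
C={n:calibration(n) for n in("top","side")}
def proj(n,X):
    c=C[n];p=(np.asarray(X,float)@np.array(c["R"]).T+c["t"])@np.array(c["mtx"]).T
    return p[...,:2]/p[...,2:]
def back(n,uv,z):
    c=C[n];R=np.array(c["R"]);d=R.T@np.linalg.solve(c["mtx"],[*uv,1]);o=-R.T@np.array(c["t"])
    return o+d*(z-o[2])/d[2]
HSV=dict(red=((0,180,90),(4,255,255)),green=((55,120,60),(80,255,255)),blue=((108,150,60),(125,255,255)),orange=((6,180,120),(14,255,255)),yellow=((24,120,120),(32,255,255)),pink=((160,60,120),(178,255,255)),cup=((95,40,130),(107,160,255)))
def blobs(im,k,amin=12):
    h=cv2.cvtColor(im,cv2.COLOR_RGB2HSV);m=cv2.inRange(h,*map(np.array,HSV[k]))
    n,l,s,c=cv2.connectedComponentsWithStats(m)
    return [(c[i].round(1).tolist(),s[i].tolist(),l==i) for i in range(1,n) if s[i][4]>=amin]
def snap(n,f=None,box=None,k=3):
    im=get_image(n)
    if f:
        o=im if box is None else im[box[1]:box[3],box[0]:box[2]]
        cv2.imwrite(f"pics/{f}.png",cv2.resize(o,None,fx=k,fy=k,interpolation=cv2.INTER_CUBIC)[:,:,::-1])
    return im
def st():
    o=ctrl.get_obs();print("t",round(o["t"],2),"p",np.round(o["tool_pos"],4),"R",np.round(Ro.from_rotvec(o["tool_rot"]).as_matrix(),3).tolist(),"F",np.round(o["contact_force"],1),"op",round(o["opening"],4));return o
def to(x,y,z,yaw=None):
    "shift in tool axes to world target; yaw = angle (deg) of tool y axis, mod 180"
    o=ctrl.get_obs();R=Ro.from_rotvec(o["tool_rot"]);print("mm tool",np.round(1000*R.inv().apply(np.array([x,y,z])-o["tool_pos"]),1),end=" ")
    if yaw is not None:
        Y=R.as_matrix()[:,1];d=(yaw-np.degrees(np.arctan2(Y[1],Y[0]))+90)%180-90;print("turn z",round(-d,2),end="")
    print()
E
python3 - <<'E'
from h import *
for n,b in(("top",(230,115,480,290)),("side",(255,115,500,400))):
    im=snap(n,n+"1",b,3.2 if n=="top" else 2.1)
    for k in HSV:
        for c,s,m in blobs(im,k):
            r=cv2.minAreaRect(np.argwhere(m)[:,::-1].astype(np.float32))
            z={"red":.12,"cup":.05}.get(k,.124)
            if k=="green" and s[1]>220: z=.014
            if k=="pink":z=.014
            print(n,k,c,s,np.round(back(n,c,z)[:2],4),[tuple(np.round(q,1)) if hasattr(q,'__len__') else round(q,1) for q in r])
E
```

```text
top red [243.4, 169.7] [241, 152, 6, 36, 128] [0.5826 0.2374] [(np.float64(243.4), np.float64(169.5)), (np.float64(4.2), np.float64(35.2)), 3.2]
top green [278.0, 182.7] [274, 179, 9, 9, 56] [0.5487 0.1437] [(np.float64(278.0), np.float64(183.0)), (np.float64(8.0), np.float64(8.0)), 90.0]
top blue [306.1, 150.0] [302, 146, 9, 9, 63] [0.6399 0.0725] [(np.float64(306.0), np.float64(150.0)), (np.float64(8.0), np.float64(8.0)), 90.0]
top blue [441.6, 153.3] [439, 148, 6, 12, 38] [ 0.6397 -0.2885] [(np.float64(441.5), np.float64(153.5)), (np.float64(11.4), np.float64(3.6)), 76.0]
top blue [18.3, 266.8] [2, 224, 47, 84, 990] [0.3127 0.7962] [(np.float64(25.0), np.float64(265.2)), (np.float64(36.6), np.float64(87.2)), 7.6]
top orange [197.0, 121.1] [196, 117, 4, 9, 12] [0.7136 0.3696] [(np.float64(197.1), np.float64(120.8)), (np.float64(2.7), np.float64(8.1)), 7.1]
top yellow [378.1, 76.3] [366, 69, 24, 16, 347] [ 0.8551 -0.1188] [(np.float64(377.5), np.float64(76.5)), (np.float64(15.0), np.float64(23.0)), 90.0]
top yellow [279.8, 157.1] [276, 153, 9, 9, 64] [0.6186 0.1418] [(np.float64(280
[... 1608 characters left out ...]
2 0.0681] [(np.float64(310.5), np.float64(184.0)), (np.float64(8.9), np.float64(7.6)), 26.6]
side yellow [462.0, 171.7] [447, 161, 31, 23, 323] [ 0.8459 -0.128 ] [(np.float64(462.0), np.float64(171.5)), (np.float64(28.0), np.float64(13.4)), 37.6]
side pink [398.0, 343.7] [393, 338, 12, 13, 116] [ 0.461  -0.3202] [(np.float64(398.0), np.float64(343.5)), (np.float64(12.0), np.float64(10.6)), 45.0]
side cup [440.5, 286.6] [410, 252, 60, 65, 1381] [ 0.6102 -0.2925] [(np.float64(445.6), np.float64(283.3)), (np.float64(62.6), np.float64(38.1)), 36.0]
side cup [471.2, 286.4] [459, 269, 23, 39, 96] [ 0.6645 -0.3331] [(np.float64(471.6), np.float64(286.2)), (np.float64(38.6), np.float64(18.9)), 79.0]
```

View pics/top1.png

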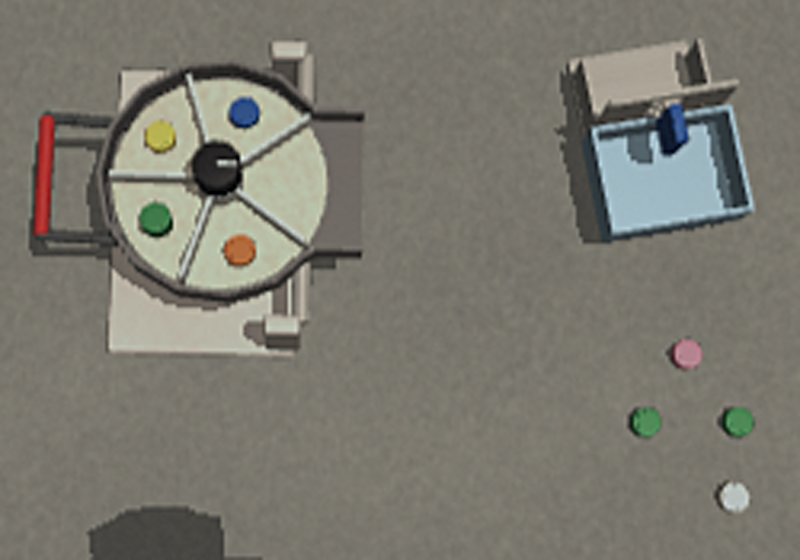

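View pics/side1.png

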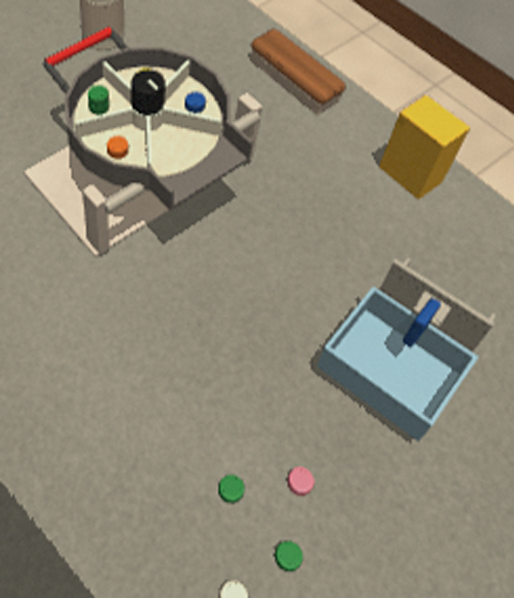

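```bash
cat > fit.py <<'E'
from h import *
from scipy.optimize import least_squares
def T(p,X):
    c,s=np.cos(p[2]),np.sin(p[2]);X=np.asarray(X,float)
    return np.stack([p[0]+c*X[...,0]-s*X[...,1],p[1]+s*X[...,0]+c*X[...,1],X[...,2]],-1)
def fit(obs,p0):
    f=lambda p:np.concatenate([proj(n,T(p,np.array(X)/1000))-uv for n,X,uv in obs])
    r=least_squares(f,p0,loss="soft_l1");print(np.round(r.x,4),"deg",round(np.degrees(r.x[2]),2),"res",np.round(r.fun.reshape(-1,2),1).tolist());return r.x
E
python3 - <<'E'
from fit import *
t=lambda a,b:(a/3.2+229.7,b/3.2+114.7); s=lambda a,b:(a/2.1+254.7,b/2.1+114.7)
S=[("top",(130,100,8),t(120,70)),("top",(-130,100,8),t(109,352)),("top",(-130,-65,8),t(296,357)),
("top",(50,145,124),t(47,117)),("top",(-50,145,124),t(41,234)),("top",(0,0,176),t(217,160)),
("side",(-130,100,8),s(25,173)),("side",(-130,-65,8),s(100,254)),("side",(-50,145,122),s(46,62)),("side",(50,145,122),s(112,32)),("side",(0,0,176),s(149,77))]
ps=fit(S,[.57,.1,0])
K=[("top",(47,62,75),t(593,128)),("top",(47,-62,75),t(741,106)),("top",(-47,-62,75),t(753,210)),("top",(-47,62,75),t(606,233)),
("side",(47,62,75),s(375,290)),("side",(47,-62,75),s(477,357)),("side",(-47,-62,75),s(424,417)),("side",(-47,62,75),s(325,343))]
pc=fit(K,[.61,-.3,0])
np.save("ps.npy",ps);np.save("pc.npy",pc)
im=np.hstack([cv2.resize(get_image(n)[b[1]:b[3],b[0]:b[2]],None,fx=2.6,fy=2.6,interpolation=cv2.INTER_CUBIC) for n,b in(("top",(235,120,475,250)),)])[:,:,::-1].copy()
im2=cv2.resize(get_image("side")[110:330,255:495],None,fx=2.6,fy=2.6,interpolation=cv2.INTER_CUBIC)[:,:,::-1].copy()
def dr(im,n,b,p,X,closed,c):
    q=(proj(n,T(p,np.array(X)/1000))-np.array(b)+.5)*2.6
    cv2.polylines(im,[q.round().astype(int)],closed,c,1)
circ=lambda r,z:[(r*np.cos(a),r*np.sin(a),z) for a in np.linspace(0,6.28,40)]
for g,n,b in((im,"top",(235,120)),(im2,"side",(255,110))):
    for X in([(130,100,8),(-130,100,8),(-130,-65,8),(130,-65,8)],[(50,145,126),(-50,145,126)],circ(20,176),circ(90,110),[(30,-119,102),(-30,-119,102)]): dr(g,n,b,ps,X,True,(255,0,255))
    for X in([(47,62,75),(-47,62,75),(-47,-62,75),(47,-62,75)],[(12,6,125),(46,6,125),(46,-6,125),(12,-6,125)],[(-47,62,25),(-47,-62,25)],[(48,-55,130),(48,55,130)]): dr(g,n,b,pc,X,True,(0,0,255))
cv2.imwrite("pics/ov.png",np.vstack([im,im2])[:,:,:] if False else cv2.resize(np.vstack([im,im2]),None,fx=.66,fy=.66,interpolation=cv2.INTER_AREA))
E
```

```text
[0.5847 0.0908 0.0153] deg 0.88 res [[-0.3, -0.5], [0.3, -0.2], [0.4, -1.2], [0.2, -0.0], [0.5, 0.1], [0.1, 0.2], [-0.7, -1.1], [-1.1, 0.1], [0.3, 0.2], [-1.1, -1.2], [0.1, 0.9]]
[ 0.6136 -0.2939  0.1566] deg 8.97 res [[-0.4, -0.8], [-2.4, 0.4], [0.2, 0.8], [1.3, -0.6], [-0.4, -2.7], [0.2, 0.5], [2.1, 3.0], [-0.9, -0.6]]
```

View pics/ov.png

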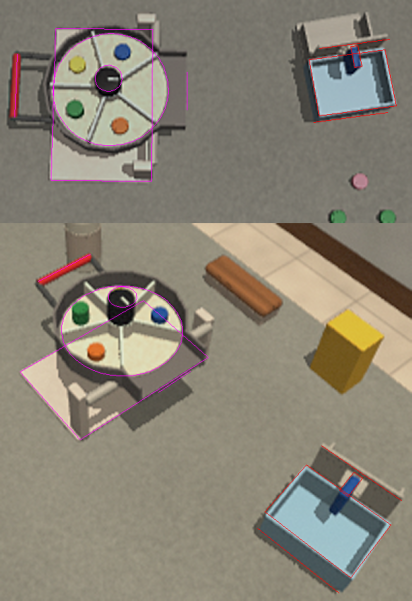

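The overlay matches the stand well, but the cup outline is off by a pixel or two. I'll refine the cup pose on its silhouette.

```bash
cat > cupfit.py <<'E'
from fit import *
from scipy.optimize import minimize
FIN=[(x,y,z) for x in(12,46) for y in(-6,6) for z in(75,100)];BOX=[(x,y,z) for x in(-47,47) for y in(-62,62) for z in(0,50)]
def cupfit(p0,z0,views=("top","side"),k=6):
    D=[]
    for n in views:
        im=get_image(n);u=proj(n,T(p0,np.array(BOX+FIN)/1000+[0,0,z0]));b=np.r_[u.min(0)-14,u.max(0)+14].astype(int)
        m=cv2.inRange(cv2.cvtColor(cv2.resize(im[b[1]:b[3],b[0]:b[2]],None,fx=k,fy=k,interpolation=cv2.INTER_CUBIC),cv2.COLOR_RGB2HSV),np.array((92,55,40)),np.array((125,255,255)))
        D.append((n,b,cv2.morphologyEx(m,cv2.MORPH_CLOSE,np.ones((5*k,5*k)))))
    def cost(p):
        J=0
        for n,b,m in D:
            r=np.zeros_like(m)
            for X in(BOX,FIN):
                q=(proj(n,T(p,np.array(X)/1000+[0,0,z0]))-b[:2]+.5)*k
                cv2.fillConvexPoly(r,cv2.convexHull((q*16).round().astype(np.int32)),255,shift=4)
            J+=1-np.count_nonzero(r&m)/np.count_nonzero(r|m)
        return J
    r=minimize(cost,p0,method="Nelder-Mead",options=dict(initial_simplex=np.array(p0)+[[0,0,0],[.008,0,0],[0,.008,0],[0,0,.08]],xatol=1e-4,fatol=1e-5))
    print("cup",views,np.round(r.x[:2],4),"deg",round(np.degrees(r.x[2]),2),"cost",round(r.fun,3));return r.x
E
python3 - <<'E'
from cupfit import *
p=np.load("pc.npy")
a=cupfit(p,.025,("top",));b=cupfit(p,.025,("side",));c=cupfit(p,.025)
np.save("pc.npy",c)
f=T(c,[.028,0,.108]);print(f)
st();to(*f[:2],.20,np.degrees(c[2])+90)
ps=np.load("ps.npy");print("spot fin",T(ps,[0,-.178,.083]),"knob",T(ps,[0,0,.163]),"bar",T(ps,[0,.145,.12]))
E
```

```text
cup ('top',) [ 0.6152 -0.2941] deg 12.34 cost 0.6
cup ('side',) [ 0.6151 -0.2949] deg 11.39 cost 0.07
cup ('top', 'side') [ 0.6155 -0.2945] deg 10.5 cost 0.675
[ 0.64298803 -0.28938371  0.108     ]
t 1.8 p [ 0.166  -0.6025  0.25  ] R [[0.964, 0.266, 0.0], [0.266, -0.964, -0.0], [-0.0, 0.0, -1.0]] F [ 0.2 -0.3 -0.1] op 0.0856
mm tool [ 543.  -175.2   50. ] turn z 4.9
spot fin [ 0.58741572 -0.08720854  0.083     ] knob [0.5846872  0.09077055 0.163     ] bar [0.58246453 0.23575351 0.12      ]
```

```bash
sed -i 's/(92,55,40)/(92,40,40)/; s/D.append((n,b,cv2.morphologyEx(m,cv2.MORPH_CLOSE,np.ones((5\*k,5\*k)))))/m=cv2.morphologyEx(m,cv2.MORPH_CLOSE,np.ones((2*k,2*k)));nn,l,s,_=cv2.connectedComponentsWithStats(m);m=np.uint8(l==1+s[1:,4].argmax())*255;D.append((n,b,m))/' cupfit.py
python3 - <<'E'
from cupfit import *
p=np.array([.6152,-.2945,.19])
im=get_image("top");h=cv2.cvtColor(im,cv2.COLOR_RGB2HSV);print(h[180,440],h[165,428],h[170,460],h[186,440],h[200,480])
for v in(("top",),("side",),("top","side")): c=cupfit(p,.025,v)
np.save("pc.npy",c);f=T(c,[.028,0,.108]);print(f);to(*f[:2],.20,np.degrees(c[2])+90)
E
```

```text
[ 99  49 197] [ 99  48 181] [101  61  59] [100  78  59] [ 22  23 121]
cup ('top',) [ 0.6162 -0.2939] deg 11.25 cost 0.049
cup ('side',) [ 0.6144 -0.2955] deg 11.1 cost 0.032
cup ('top', 'side') [ 0.6148 -0.2949] deg 11.01 cost 0.082
[ 0.64231587 -0.28951064  0.108     ]
mm tool [ 542.4 -175.3   50. ] turn z 4.4
```

```bash
python3 -m creep '[[0.6,0.038,-0.0125,0,0,0,0.3],[0.6,0.038,-0.0125,0,0,0,0.3],[0.6,0.038,-0.0125,0,0,0,0.3],[0.6,0.038,-0.0125,0,0,0,0.3],[0.6,0.038,-0.0125,0,0,0,0.3],[0.6,0.038,-0.0125,0,0,0,0.3],[0.6,0.038,-0.0125,0,0,0,0.3],[0.6,0.038,-0.0125,0,0,0,0.3],[0.6,0.038,-0.0125,0,0,0,0.3],[0.6,0.038,-0.0125,0,0,0,0.3],[0.6,0.038,-0.0125,0,0,0,0.3],[0.6,0.038,-0.0125,0,0,0,0.3],[0.6,0.038,-0.0125,0,0,0,0.3],[0.6,0.038,-0.0125,0.03,0,0,0.3],[0.6,0,0,0,0,0,0]]'
python3 - <<'E'
from h import *
st();to(.6423,-.2895,.108,101)
E
```

```text
t: 3.55
tool_pos: [0.6441, -0.3045, 0.2144]
tool_rot: [-3.12, -0.313, 0.008]
contact_force: [-0.7, -0.2, -0.9]
opening: 0.051
t 3.55 p [ 0.6441 -0.3045  0.2144] R [[0.98, 0.199, -0.005], [0.199, -0.98, 0.005], [-0.004, -0.006, -1.0]] F [-0.7 -0.2 -0.9] op 0.051
mm tool [  1.7 -14.4 106.5] turn z 0.47
```

```bash
python3 -m creep '[[0.6,0.001,-0.007,0,0,0,0.5],[0.6,0.001,-0.007,0.02,0,0,0],[0.6,0,0,0.025,0,0,0],[0.6,0,0,0,0,0,0]]'
python3 - <<'E'
from h import *
st();to(.6423,-.2895,.108,101)
E
```

```text
t: 3.95
tool_pos: [0.6394, -0.2941, 0.1721]
tool_rot: [-3.125, -0.291, 0.007]
contact_force: [0.2, 0.5, -0.9]
opening: 0.0515
t 3.95 p [ 0.6394 -0.2941  0.1721] R [[0.983, 0.184, -0.005], [0.184, -0.983, 0.003], [-0.004, -0.004, -1.0]] F [ 0.2  0.5 -0.9] op 0.0515
mm tool [ 4.  -3.7 64.1] turn z -0.38
```

```bash
python3 -m creep '[[0.6,0.002,-0.002,0.02,0,0,0],[0.6,0.002,-0.0015,0.022,0,0,0],[0.6,0,0,0.022,0,0,0],[0.6,0,0,0,0,0,0],[0.6,0,0,0,0,0,0]]'
python3 - <<'E'
from h import *
st();to(.6423,-.2895,.108,101)
snap("top","g0",(390,110,500,200),6)
E
```

```text
t: 4.45
tool_pos: [0.6452, -0.2911, 0.1127]
tool_rot: [3.127, 0.291, 0.002]
contact_force: [-0.4, 0.6, 0.5]
opening: 0.051
t 4.45 p [ 0.6452 -0.2911  0.1127] R [[0.983, 0.185, 0.001], [0.185, -0.983, -0.001], [0.001, 0.001, -1.0]] F [-0.4  0.6  0.5] op 0.051
mm tool [-2.5 -2.2  4.7] turn z -0.36
```

View pics/g0.png

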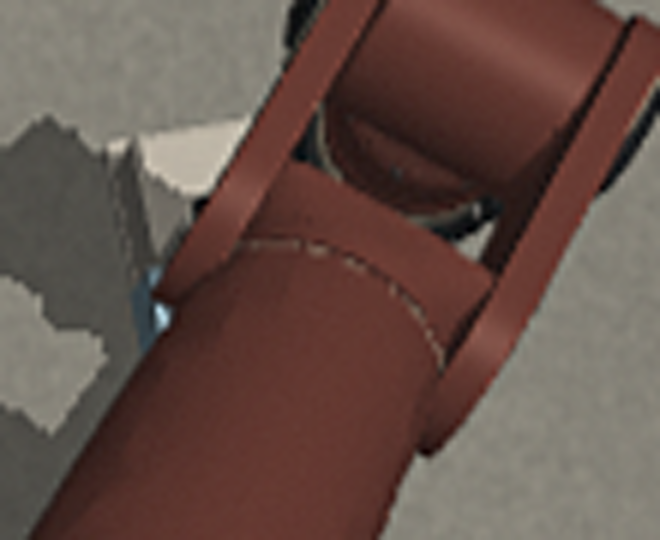

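The arm hides the cup from the top camera, so that picture shows nothing useful. I'll correct by the numbers and close.

```bash
python3 -m creep '[[0.6,-0.002,-0.002,0.004,0,0,-0.3],[0.6,0,0,0,0,0,0],[0.6,0,0,0,0,0,0]]' 30
python3 - <<'E'
from h import *
st();to(.6423,-.2895,.108,101)
E
python3 -m creep '[[0,0,0,0,0,0,0],[0,0,0,0,0,0,0],[0,0,0,0,0,0,0],[0,0,0,0,0,0,0],[0,0,0,0,0,0,0],[0,0,0,0,0,0,0]]' 30
python3 -c "
from h import *
st()"
```

```text
t: 4.8
tool_pos: [0.643, -0.2889, 0.1078]
tool_rot: [3.127, 0.301, 0.001]
contact_force: [-0.6, 0.7, 0.6]
opening: 0.0515
t 4.8 p [ 0.643  -0.2889  0.1078] R [[0.982, 0.191, 0.001], [0.191, -0.982, -0.0], [0.001, 0.001, -1.0]] F [-0.6  0.7  0.6] op 0.0515
mm tool [-0.8  0.5 -0.2] turn z -0.0
t: 5.4
tool_pos: [0.6429, -0.2888, 0.1071]
tool_rot: [3.127, 0.301, 0.0]
contact_force: [-0.9, 0.1, 0.7]
opening: 0.0115
t 5.4 p [ 0.6429 -0.2888  0.1071] R [[0.982, 0.191, 0.0], [0.191, -0.982, -0.0], [0.0, 0.0, -1.0]] F [-0.9  0.1  0.7] op 0.0115
```

Gripped with no side force. Now I'll lift 37 mm.

```bash
python3 -m creep '[[0,0,0,-0.005,0,0,0],[0,0,0,-0.008,0,0,0],[0,0,0,-0.008,0,0,0],[0,0,0,-0.008,0,0,0],[0,0,0,-0.008,0,0,0],[0,0,0,0,0,0,0],[0,0,0,0,0,0,0],[0,0,0,0,0,0,0]]'
python3 -c "
from h import *
st()
snap('side','g1',(380,200,520,340),4)"
```

```text
t: 6.2
tool_pos: [0.6427, -0.2886, 0.1435]
tool_rot: [-3.127, -0.301, 0.0]
contact_force: [0.2, -0.0, -1.4]
opening: 0.0114
t 6.2 p [ 0.6427 -0.2886  0.1435] R [[0.982, 0.191, -0.0], [0.191, -0.982, 0.0], [-0.0, -0.0, -1.0]] F [ 0.2 -0.  -1.4] op 0.0114
```

View pics/g1.png

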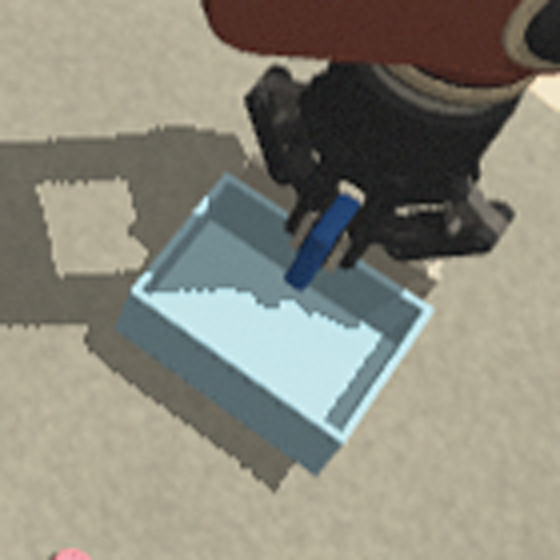

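The cup is held and has moved up with the gripper. Now I'll draw it off along −x.

```bash
python3 -m creep '[[0,-0.006,0,0,0,0,0],[0,-0.008,0,0,0,0,0],[0,-0.008,0,0,0,0,0],[0,-0.008,0,0,0,0,0],[0,-0.012,0,0,0,0,0],[0,-0.018,0,0,0,0,0],[0,-0.02,0,0,0,0,0],[0,0,0,0,0,0,0],[0,0,0,0,0,0,0]]'
python3 - <<'E'
from fit import *
st();ps=np.load("ps.npy");print(np.degrees(ps[2]))
f=T(ps,[0,-.33,.11]);to(*f,np.degrees(ps[2]))
o=ctrl.get_obs();print(np.round(o["q"],3))
E
```

```text
t: 7.15
tool_pos: [0.5639, -0.3042, 0.1442]
tool_rot: [3.127, 0.3, 0.001]
contact_force: [1.0, -0.1, -1.0]
opening: 0.0114
t 7.15 p [ 0.5639 -0.3042  0.1442] R [[0.982, 0.19, 0.001], [0.19, -0.982, -0.0], [0.001, 0.0, -1.0]] F [ 1.  -0.1 -1. ] op 0.0114
0.8783074827441953
mm tool [ 37.7 -58.9  34.3] turn z -79.93
[-0.611  0.172  1.665  0.     1.303  0.769]
```

```bash
python3 -m creep '[[0,-0.015,-0.02,0,0,0,0],[0,-0.015,-0.02,0,0,0,0],[0,-0.01,-0.02,0,0,0,3],[0,0,0,0,0,0,6.5],[0,0,0,0,0,0,7],[0,0,0,0,0,0,7],[0,0,0,0,0,0,7],[0,0,0,0,0,0,7],[0,0,0,0,0,0,7],[0,0,0,0,0,0,7],[0,0,0,0,0,0,7],[0,0,0,0,0,0,7],[0,0,0,0,0,0,7],[0,0,0,0,0,0,7],[0,0,0,0,0,0,7],[0,0,0,0,0,0,7],[0,0,0,0,0,0,6],[0,0,0,0,0,0,0],[0,0,0,0,0,0,0]]'
python3 - <<'E'
from fit import *
st();ps=np.load("ps.npy");a=np.degrees(ps[2])
print("front");to(*T(ps,[0,-.33,.1]),a)
E
```

```text
t: 9.05
tool_pos: [0.514, -0.2527, 0.1442]
tool_rot: [-2.253, 2.189, -0.001]
contact_force: [-0.1, 0.3, -0.9]
opening: 0.0116
t 9.05 p [ 0.514  -0.2527  0.1442] R [[0.029, -1.0, 0.0], [-1.0, -0.029, -0.0], [0.0, -0.0, -1.0]] F [-0.1  0.3 -0.9] op 0.0116
front
mm tool [-11.3 -76.   44.2] turn z 0.77
```

```bash
python3 -m creep '[[0,-0.003,-0.025,0.012,0,0,0.8],[0,-0.004,-0.026,0.02,0,0,0],[0,-0.004,-0.025,0.018,0,0,0],[0,0,0,0,0,0,0],[0,-0.02,0,0,0,0,0],[0,-0.025,0,0,0,0,0],[0,-0.025,0,0,0,0,0],[0,-0.025,0,0,0,0,0],[0,-0.02,0,0,0,0,0],[0,0,0,0,0,0,0],[0,0,0,0,0,0,0]]'
python3 - <<'E'
from cupfit import *
st();ps=np.load("ps.npy");a=np.degrees(ps[2])
to(*T(ps,[0,-.178,.085]),a)
g=T(ps,[0,-.15-.035,0])
E
```

```text
t: 10.15
tool_pos: [0.5882, -0.1251, 0.0954]
tool_rot: [-2.236, 2.205, -0.004]
contact_force: [-1.0, -0.1, -1.7]
opening: 0.0116
t 10.15 p [ 0.5882 -0.1251  0.0954] R [[0.014, -1.0, 0.002], [-1.0, -0.014, -0.001], [0.001, -0.002, -1.0]] F [-1.  -0.1 -1.7] op 0.0116
mm tool [-37.9   0.3  10.4] turn z -0.1
```

```bash
python3 -m creep '[[0,-0.019,0,0,0,0,0],[0,-0.018,0,0,0,0,0],[0,0,0,0.004,0,0,0],[0,0,0,0.005,0,0,0],[0,0,0,0,0,0,0],[0,0,0,0,0,0,0]]'
python3 - <<'E'
from cupfit import *
st();ps=np.load("ps.npy");a=np.degrees(ps[2])
to(*T(ps,[0,-.178,.082]),a)
im=snap("side","c1",(270,110,430,270),4)
E
```

```text
t: 10.75
tool_pos: [0.5877, -0.0893, 0.0852]
tool_rot: [2.234, -2.208, 0.001]
contact_force: [-0.9, -1.9, 1.7]
opening: 0.0116
t 10.75 p [ 0.5877 -0.0893  0.0852] R [[0.012, -1.0, 0.0], [-1.0, -0.012, -0.001], [0.001, -0.0, -1.0]] F [-0.9 -1.9  1.7] op 0.0116
mm tool [-2.1  0.3  3.2] turn z -0.21
```

View pics/c1.png

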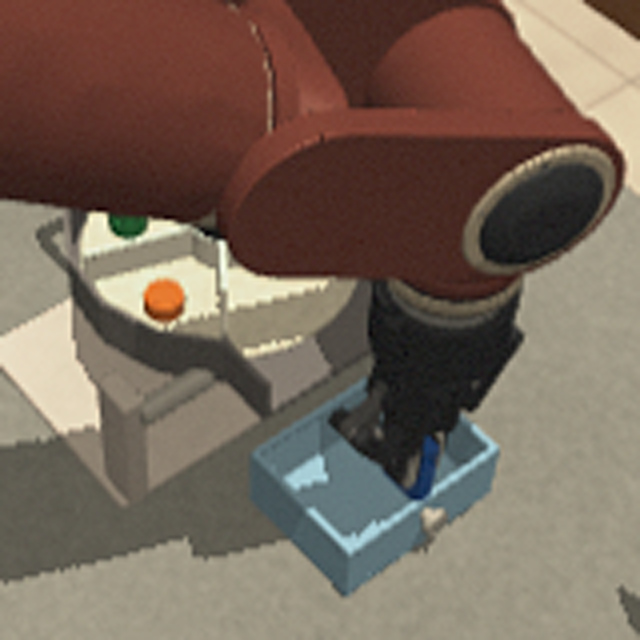

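The cup is under the spout with its stud outward, at about (425,490) in the crop. I'll lower the last few millimetres until the force shows contact.

```bash
python3 -m creep '[[0,-0.002,0,0,0,0,-0.2],[0,0,0,0.001,0,0,0],[0,0,0,0.001,0,0,0],[0,0,0,0,0,0,0],[0,0,0,0,0,0,0]]'; python3 -m creep '[[0,0,0,0.001,0,0,0],[0,0,0,0,0,0,0]]'
```

```text
t: 11.3
tool_pos: [0.5882, -0.0874, 0.0847]
tool_rot: [2.239, -2.204, 0.003]
contact_force: [-3.9, -2.8, 7.6]
opening: 0.0115
t: 11.5
tool_pos: [0.5883, -0.0878, 0.0841]
tool_rot: [2.239, -2.203, 0.004]
contact_force: [-4.3, -4.8, 9.8]
opening: 0.0116
```

```bash
python3 -m creep '[[0.15,0,0,-0.001,0,0,0],[0.35,0,0,0,0,0,0],[0.5,0,0,0,0,0,0],[0.5,0,0,0,0,0,0],[0.5,0.005,0,-0.02,0,0,0],[0.5,0.01,0,-0.035,0,0,0],[0.5,0.02,0,-0.045,0,0,0],[0.5,0.02,0,-0.045,0,0,0],[0.5,0.03,0,-0.01,0,0,0],[0.5,0.03,0,0,0,0,0],[0.5,0,0,0,0,0,0],[0.5,0,0,0,0,0,0]]'
python3 - <<'E'
from cupfit import *
st();ps=np.load("ps.npy");np.set_printoptions(suppress=True)
c0=T(ps,[0,-.15,0]);print("want",c0[:2],np.degrees(ps[2])-90)
cupfit([c0[0],c0[1],ps[2]-np.pi/2],0,("side",))
cupfit([c0[0],c0[1],ps[2]-np.pi/2],0,("top",))
for k in("green",):
  for c,s,m in blobs(snap("top","t2",(230,110,480,290),3.2),k): print(k,c,s[4],back("top",c,.014))
E
```

```text
t: 12.7
tool_pos: [0.589, -0.2015, 0.2372]
tool_rot: [-2.238, 2.205, 0.002]
contact_force: [-1.6, 0.1, -0.1]
opening: 0.0429
t 12.7 p [ 0.589  -0.2015  0.2372] R [[0.015, -1.0, -0.001], [-1.0, -0.015, 0.001], [-0.001, 0.001, -1.0]] F [-1.6  0.1 -0.1] op 0.0429
want [ 0.58698652 -0.05921183] -89.12169251725581
cup ('side',) [ 0.588  -0.0594] deg -88.34 cost 0.053
cup ('top',) [ 0.5889 -0.0585] deg -89.66 cost 0.196
green [278.0, 182.8] 59 [0.57293988 0.15399222 0.014     ]
```

View pics/t2.png

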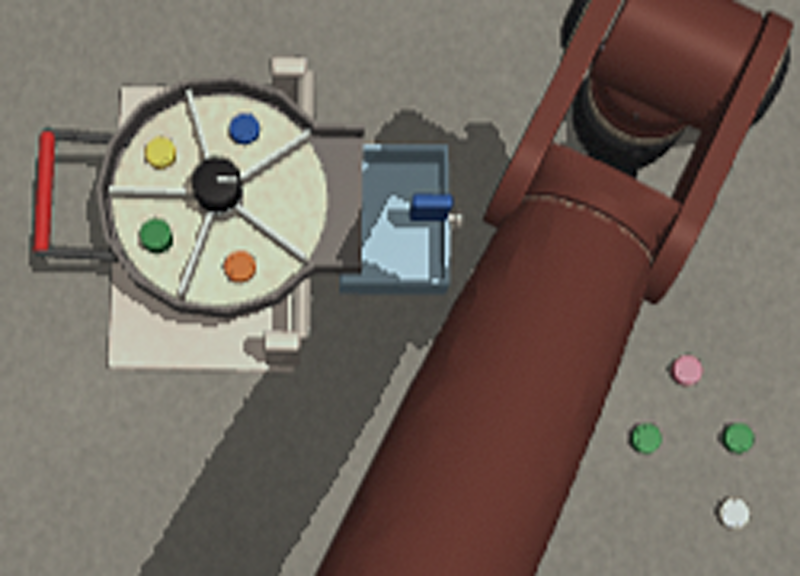

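The cup stands under the spout within about 2 mm, and the stud faces out. The refill greens are still at (431,247) and (460,247) in full-image pixels. Next is the knob.

```bash
cat > vane.py <<'E'
from fit import *
def vane(show=True):
    "rotor angle mod 72 deg (centred on 0) from the white vane tops, both phases scored"
    ps=np.load("ps.npy");im=get_image("top").astype(np.float32);h=im.min(2)
    th=np.radians(np.arange(0,360,.5));r=np.arange(.032,.084,.002)
    X=np.stack([np.cos(th)[:,None]*r,np.sin(th)[:,None]*r,0*th[:,None]*r+.136],-1)
    uv=proj("top",T(ps,X)).astype(np.float32);v=cv2.remap(h,uv[...,0],uv[...,1],cv2.INTER_LINEAR)
    s=np.median(v,1);s=s-cv2.blur(np.r_[s,s,s][None],(41,1))[0][720:1440]
    f=s.reshape(5,144).mean(0)
    f=cv2.GaussianBlur(np.r_[f,f,f][None],(0,0),2)[0][144:288]
    a=f.argmax()*.5; d=(a-18+36)%72-36   # vanes at -54+72k = 18 mod 72
    print("rotor mod72:",d,"peak",round(float(f.max()),1));return d
E
python3 - <<'E'
from vane import *
vane();o=st();print(np.round(o["q"],3));p=np.load("ps.npy");to(*T(p,[0,0,.237]))
E
python3 -m creep '[[0.8,-0.04,0,0,0,0,0],[0.8,-0.04,0,0,0,0,0],[0.8,-0.04,0,0,0,0,0],[0.8,-0.04,0,0,0,0,0],[0.8,-0.04,0,0,0,0,0],[0.8,-0.04,0,0,0,0,0],[0.8,-0.03,0,0,0,0,0],[0.8,-0.022,0,0,0,0,0],[0.8,0,0,0,0,0,0],[0.8,0,0,0,0,0,0]]'
python3 - <<'E'
from vane import *
o=st();p=np.load("ps.npy");to(*T(p,[0,0,.163]));print(np.round(o["q"],3))
E
```

```text
rotor mod72: -1.5 peak 26.2
t 12.9 p [ 0.5892 -0.2003  0.2373] R [[0.017, -1.0, -0.001], [-1.0, -0.017, 0.001], [-0.001, 0.001, -1.0]] F [0.6 0.3 0. ] op 0.043
[-0.447  0.055  1.632  0.     1.456  2.677]
mm tool [-291.1   -0.5    0.5] 
t: 13.9
tool_pos: [0.5847, 0.0854, 0.2378]
tool_rot: [-2.246, 2.193, 0.005]
contact_force: [-0.9, -0.1, -0.5]
opening: 0.0684
t 13.9 p [0.5847 0.0854 0.2378] R [[0.024, -1.0, -0.0], [-1.0, -0.024, 0.004], [-0.004, 0.0, -1.0]] F [-0.9 -0.1 -0.5] op 0.0684
mm tool [-5.1 -0.1 74.8] 
[ 0.017 -0.02   1.707  0.004  1.455  3.134]
```

```bash
python3 -m creep '[[0.8,-0.005,0,0,0,0,-5],[0.8,0,0,0.03,0,0,0],[0.8,0,0,0.03,0,0,0],[0.8,0,0,0.0145,0,0,0],[0.8,0,0,0,0,0,0],[0.8,0,0,0,0,0,0]]'
python3 - <<'E'
from vane import *
o=st();p=np.load("ps.npy");to(*T(p,[0,0,.163]));print(np.round(o["q"],3))
E
python3 -m creep '[[0.35,0,0,0,0,0,0],[0.35,0,0,0,0,0,0],[0.35,0,0,0,0,0,0],[0.35,0,0,0,0,0,0],[0.35,0,0,0,0,0,0]]' 40
```

```text
t: 14.5
tool_pos: [0.5852, 0.0902, 0.1643]
tool_rot: [-2.337, 2.093, 0.004]
contact_force: [-0.1, 0.4, -0.2]
opening: 0.0682
t 14.5 p [0.5852 0.0902 0.1643] R [[0.11, -0.994, 0.001], [-0.994, -0.11, 0.004], [-0.004, -0.001, -1.0]] F [-0.1  0.4 -0.2] op 0.0682
mm tool [-0.6  0.4  1.3] 
[0.025 0.042 1.771 0.005 1.328 3.056]
t: 15.0
tool_pos: [0.5826, 0.0904, 0.166]
tool_rot: [2.34, -2.093, -0.01]
contact_force: [-13.9, -3.3, 12.0]
opening: 0.0389
```

```bash
python3 -m creep '[[0.35,0,0.002,-0.001,0,0,0],[0.35,0,0,0,0,0,0],[0.35,0,0,0,0,0,0]]' 40
```

```text
t: 15.3
tool_pos: [0.5825, 0.0904, 0.1661]
tool_rot: [-2.34, 2.093, 0.005]
contact_force: [-4.8, -2.6, 7.3]
opening: 0.0388
```

```bash
python3 -m creep '[[0.35,0,0.001,0,0,0,-4],[0.35,0,0,0,0,0,-8],[0.35,0,0,0,0,0,-8],[0.35,0,0,0,0,0,-8],[0.35,0,0,0,0,0,-8],[0.35,0,0,0,0,0,-8],[0.35,0,0,0,0,0,-8],[0.35,0,0,0,0,0,-8],[0.35,0,0,0,0,0,-8],[0.35,0,0,0,0,0,-8],[0.35,0,0,0,0,0,-8],[0.35,0,0,0,0,0,-8],[0.35,0,0,0,0,0,-8],[0.35,0,0,0,0,0,-8],[0.35,0,0,0,0,0,-8],[0.35,0,0,0,0,0,-8],[0.35,0,0,0,0,0,-8],[0.35,0,0,0,0,0,-8],[0.35,0,0,0,0,0,-5],[0.35,0,0,0,0,0,0]]' 40
python3 -m creep '[[0.35,0,0,0,0,0,0],[0.35,0,0,0,0,0,0]]'
python3 - <<'E'
from vane import *
o=st();print(np.round(o["q"],3));vane()
E
```

```text
t: 17.3
tool_pos: [0.583, 0.0926, 0.1662]
tool_rot: [-2.696, -1.604, -0.013]
contact_force: [-2.1, 6.9, 2.9]
opening: 0.0389
t: 17.5
tool_pos: [0.583, 0.0926, 0.1662]
tool_rot: [-2.697, -1.602, -0.013]
contact_force: [-2.1, 6.8, 2.9]
opening: 0.0389
t 17.5 p [0.583  0.0926 0.1662] R [[0.478, 0.878, 0.004], [0.878, -0.478, 0.008], [0.009, -0.0, -1.0]] F [-2.1  6.8  2.9] op 0.0389
[0.028 0.033 1.776 0.008 1.327 0.525]
rotor mod72: 13.0 peak 11.7
```

```bash
python3 -m creep '[[0.75,0,0,0,0,0,0],[0.8,0,0,0,0,0,0],[0.8,0,0,0,0,0,0],[0.8,0,0,-0.03,0,0,0],[0.8,0,0,-0.045,0,0,0],[0.8,-0.045,0,-0.045,0,0,0],[0.8,-0.045,0,0,0,0,0],[0.8,-0.045,0,0,0,0,0],[0.8,-0.045,0,0,0,0,0],[0.8,-0.045,0,0,0,0,0],[0.8,0,0,0,0,0,0]]'
python3 - <<'E'
from vane import *
st();vane();snap("top","t3",(230,110,360,240),5)
E
```

```text
t: 18.65
tool_pos: [0.4767, -0.1028, 0.2741]
tool_rot: [-2.705, -1.593, -0.002]
contact_force: [-0.6, -0.4, -0.2]
opening: 0.0681
t 18.65 p [ 0.4767 -0.1028  0.2741] R [[0.485, 0.874, 0.0], [0.874, -0.485, 0.003], [0.002, -0.001, -1.0]] F [-0.6 -0.4 -0.2] op 0.0681
rotor mod72: 0.0 peak 26.9
```

View pics/t3.png

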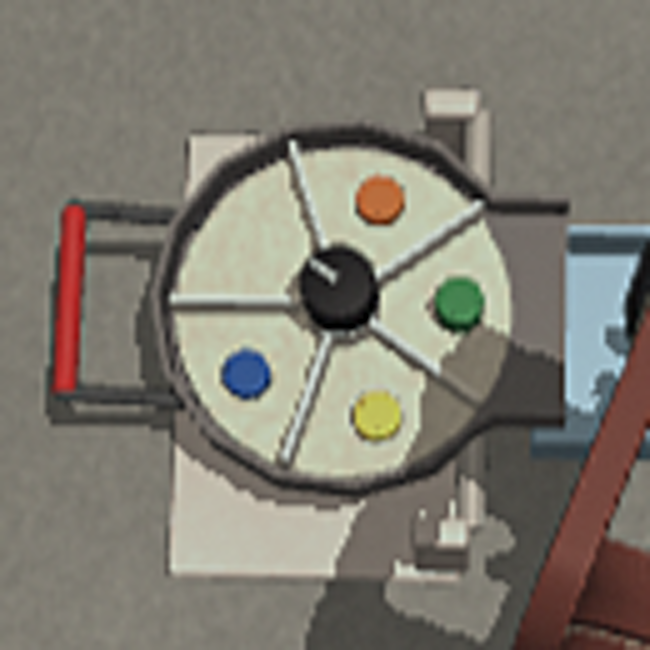

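The compartment with the green stack is squarely at the spout: green at (460,300) in the crop, and the vane measure reads 0.0°. Now the red bar.

```bash
python3 -m creep '[[0.53,0.0435,-0.009,0,0,0,0],[0.53,0.0435,-0.009,0,0,0,0],[0.53,0.0435,-0.009,0,0,0,0],[0.53,0.0435,-0.009,0,0,0,0],[0.53,0.0435,-0.009,0,0,0,0],[0.53,0.0435,-0.009,0,0,0,0],[0.53,0.0435,-0.009,0,0,0,0],[0.53,0.0435,-0.009,0,0,0,0],[0.53,0,0,0.01,0,0,7.5],[0.53,0,0,0.01,0,0,7.5],[0.53,0,0,0.01,0,0,7.5],[0.53,0,0,0.01,0,0,7.5],[0.53,0,0,0.01,0,0,7.5],[0.53,0,0,0,0,0,7.5],[0.53,0,0,0,0,0,7.5],[0.53,0,0,0,0,0,7.5],[0.53,0,0,0,0,0,0],[0.53,0,0,0,0,0,0]]'
python3 - <<'E'
from vane import *
o=st();print(np.round(o["q"],3));p=np.load("ps.npy")
for c,s,m in blobs(get_image("side"),"red"): print("bar side",c,s[4],back("side",c,.122))
to(.5825,.2365,.12,np.degrees(p[2])+90)
E
```

```text
t: 20.55
tool_pos: [0.5819, 0.2424, 0.2252]
tool_rot: [-3.137, -0.044, 0.001]
contact_force: [0.1, -0.2, -0.0]
opening: 0.0453
t 20.55 p [0.5819 0.2424 0.2252] R [[1.0, 0.028, -0.0], [0.028, -1.0, 0.005], [-0.0, -0.005, -1.0]] F [ 0.1 -0.2 -0. ] op 0.0453
[0.275 0.08  1.626 0.005 1.435 1.817]
bar side [292.8, 136.6] 122 [0.5834273  0.23439817 0.122     ]
mm tool [  0.5   6.1 105.3] turn z 0.68
```

```bash
python3 -m creep '[[0.53,0.001,0.006,0.02,0,0,0.7],[0.53,0,0,0.03,0,0,0],[0.53,0,0,0.03,0,0,0],[0.53,0,0,0.015,0,0,0],[0.53,0,0,0.01,0,0,0],[0.53,0,0,0,0,0,0],[0.53,0,0,0,0,0,0]]'
python3 - <<'E'
from vane import *
o=st();to(.5825,.236,.12,90.88)
E
python3 -m creep '[[0,0,0,0,0,0,0],[0,0,0,0,0,0,0],[0,0,0,0,0,0,0],[0,0,0,0,0,0,0],[0,0,0,0,0,0,0],[0,0,0,0,0,0,0]]' 30
```

```text
t: 21.3
tool_pos: [0.584, 0.236, 0.1219]
tool_rot: [-3.136, -0.019, -0.003]
contact_force: [1.0, -0.9, 0.1]
opening: 0.0453
t 21.3 p [0.584  0.236  0.1219] R [[1.0, 0.012, 0.002], [0.012, -1.0, 0.005], [0.002, -0.005, -1.0]] F [ 1.  -0.9  0.1] op 0.0453
mm tool [-1.6 -0.   1.9] turn z -0.2
t: 21.9
tool_pos: [0.5841, 0.2366, 0.1222]
tool_rot: [-3.135, -0.018, -0.004]
contact_force: [-0.7, 4.0, 5.9]
opening: 0.0116
```

```bash
python3 -m creep '[[0,0,0.0006,-0.0046,0,0,0],[0,0,0.0006,-0.0047,0,0,0],[0,0,0.0007,-0.0046,0,0,0],[0,0,0.0007,-0.0047,0,0,0],[0,0,0.001,-0.0046,0,0,0],[0,0,0.001,-0.0046,0,0,0],[0,0,0.0011,-0.0046,0,0,0],[0,0,0.0011,-0.0046,0,0,0],[0,0,0.0014,-0.0045,0,0,0],[0,0,0.0014,-0.0045,0,0,0],[0,0,0.0014,-0.0045,0,0,0],[0,0,0.0015,-0.0044,0,0,0]]' 30
python3 - <<'E'
from vane import *
st();print("exp dy -12.5 dz 54.9")
E
```

```text
t: 23.1
tool_pos: [0.584, 0.2252, 0.1753]
tool_rot: [-3.132, -0.018, -0.004]
contact_force: [5.3, 9.9, -1.8]
opening: 0.0116
t 23.1 p [0.584  0.2252 0.1753] R [[1.0, 0.012, 0.003], [0.012, -1.0, 0.01], [0.003, -0.01, -1.0]] F [ 5.3  9.9 -1.8] op 0.0116
exp dy -12.5 dz 54.9
```

```bash
python3 -m creep '[[0,0,0.0016,-0.0043,0,0,0],[0,0,0.0016,-0.0044,0,0,0],[0,0,0.0017,-0.0043,0,0,0],[0,0,0.0019,-0.0043,0,0,0],[0,0,0.0022,-0.0042,0,0,0],[0,0,0.0022,-0.0042,0,0,0],[0,0,0.0022,-0.0042,0,0,0],[0,0,0.0022,-0.0042,0,0,0],[0,0,0.0025,-0.004,0,0,0],[0,0,0.0025,-0.004,0,0,0],[0,0,0.0025,-0.0039,0,0,0],[0,0,0.0026,-0.0039,0,0,0],[0,0,0.0029,-0.0037,0,0,0],[0,0,0.0029,-0.0037,0,0,0],[0,0,0.0029,-0.0037,0,0,0],[0,0,0.0029,-0.0038,0,0,0],[0,0,0,0,0,0,0]]' 30
python3 - <<'E'
from vane import *
st();print("exp y .186 z .242")
im=get_image("side");[print(c,s) for c,s,m in blobs(im,"green",6)]
E
```

```text
t: 24.8
tool_pos: [0.5841, 0.1887, 0.2423]
tool_rot: [-3.129, -0.02, -0.004]
contact_force: [-0.4, 13.1, 6.0]
opening: 0.0119
t 24.8 p [0.5841 0.1887 0.2423] R [[1.0, 0.013, 0.003], [0.013, -1.0, 0.013], [0.003, -0.012, -1.0]] F [-0.4 13.1  6. ] op 0.0119
exp y .186 z .242
[359.4, 227.3] [354, 223, 11, 10, 79]
[364.7, 347.3] [359, 342, 12, 12, 113]
[407.5, 376.5] [402, 370, 12, 14, 132]
```

```bash
python3 -m creep '[[0,0,0.0028,-0.0034,0,0,0],[0,0,0.0028,-0.0034,0,0,0],[0,0,0.003,-0.0033,0,0,0],[0,0,0.003,-0.0033,0,0,0],[0,0,0.0032,-0.0032,0,0,0],[0,0,0.003,-0.003,0,0,0],[0,0,0,0,0,0,0],[0,0,0,0,0,0,0],[0,0,0,0,0,0,0],[0,0,0,0,0,0,0]]' 30
python3 - <<'E'
from vane import *
st()
for n in("side","top"):
    im=snap(n,n+"p",*(((270,110,430,270),4) if n=="side" else ((270,110,400,240),5)));[print(n,c,s) for c,s,m in blobs(im,"green",6)]
E
```

```text
t: 25.85
tool_pos: [0.5842, 0.171, 0.2621]
tool_rot: [-3.129, -0.021, -0.004]
contact_force: [-3.9, 12.2, 7.5]
opening: 0.0115
t 25.85 p [0.5842 0.171  0.2621] R [[1.0, 0.013, 0.002], [0.013, -1.0, 0.013], [0.003, -0.013, -1.0]] F [-3.9 12.2  7.5] op 0.0115
side [359.5, 227.2] [354, 223, 11, 10, 78]
side [364.7, 347.3] [359, 342, 12, 12, 112]
side [407.5, 376.4] [402, 370, 12, 14, 131]
top [349.5, 180.4] [345, 176, 11, 10, 37]
top [466.2, 234.4] [462, 233, 8, 6, 12]
```

View pics/sidep.png

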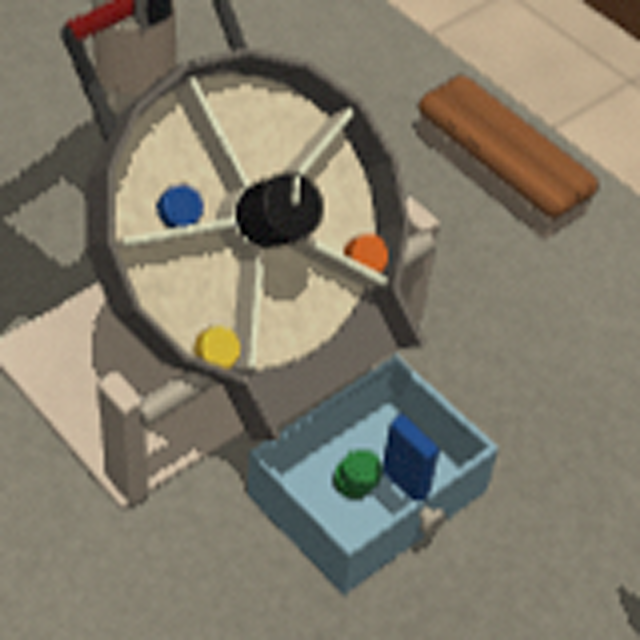

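Picture: the spout compartment is empty, and green shows inside the cup at (359,473) in the crop. The other colours are still in their compartments. One refill was knocked from side pixel (392,379) to (407,376). I'll lower the bar back along the arc.

```bash
python3 -m creep '[[0,0,-0.0045,0.0047,0,0,0],[0,0,-0.0045,0.0048,0,0,0],[0,0,-0.0043,0.0048,0,0,0],[0,0,-0.0042,0.0048,0,0,0],[0,0,-0.0038,0.005,0,0,0],[0,0,-0.0038,0.005,0,0,0],[0,0,-0.0037,0.005,0,0,0],[0,0,-0.0033,0.0053,0,0,0],[0,0,-0.0033,0.0053,0,0,0],[0,0,-0.0033,0.0053,0,0,0],[0,0,-0.0028,0.0056,0,0,0],[0,0,-0.0028,0.0056,0,0,0],[0,0,-0.0028,0.0056,0,0,0],[0,0,-0.0023,0.0058,0,0,0],[0,0,-0.0023,0.0058,0,0,0],[0,0,-0.0023,0.0058,0,0,0],[0,0,-0.0018,0.006,0,0,0],[0,0,-0.0018,0.006,0,0,0],[0,0,-0.0018,0.006,0,0,0]]' 30
python3 - <<'E'
from vane import *
st();print("exp y .2292 z .1592; end .2366 .122")
E
```

```text
t: 27.85
tool_pos: [0.5841, 0.2302, 0.1584]
tool_rot: [-3.131, -0.019, -0.005]
contact_force: [2.2, 12.0, 1.1]
opening: 0.0117
t 27.85 p [0.5841 0.2302 0.1584] R [[1.0, 0.012, 0.003], [0.012, -1.0, 0.01], [0.003, -0.01, -1.0]] F [ 2.2 12.   1.1] op 0.0117
exp y .2292 z .1592; end .2366 .122
```

```bash
python3 -m creep '[[0,0,-0.0014,0.0045,0,0,0],[0,0,-0.0012,0.0046,0,0,0],[0,0,-0.0012,0.0046,0,0,0],[0,0,-0.001,0.0046,0,0,0],[0,0,-0.0008,0.0045,0,0,0],[0,0,-0.0007,0.0045,0,0,0],[0,0,-0.0006,0.004,0,0,0],[0,0,-0.0006,0.003,0,0,0],[0,0,0,0,0,0,0],[0,0,0,0,0,0,0]]' 30
python3 -m creep '[[0,0,0,0.0015,0,0,0],[0,0,0,0,0,0,0]]' 30
```

```text
t: 28.85
tool_pos: [0.584, 0.2364, 0.1231]
tool_rot: [-3.134, -0.018, -0.004]
contact_force: [4.0, 8.2, -2.3]
opening: 0.0115
t: 29.05
tool_pos: [0.584, 0.2365, 0.1223]
tool_rot: [-3.134, -0.018, -0.004]
contact_force: [2.4, 7.3, 0.9]
opening: 0.012
```

```bash
python3 -m creep '[[0.3,0,0,0,0,0,0],[0.53,0,0,0,0,0,0],[0.53,0,0,0,0,0,0],[0.53,0,0,-0.02,0,0,0],[0.53,0,0,-0.04,0,0,0],[0.53,0,0,-0.045,0,0,0],[0.8,0,0.036,-0.015,0,0,0],[0.8,0,0.036,0,0,0,0],[0.8,0,0.036,0,0,0,0],[0.8,0,0.036,0,0,0,0],[0.8,0,0,0,0,0,-7.5],[0.8,0,0,0,0,0,-7.5],[0.8,0,0,0,0,0,-7.5],[0.8,0,0,0,0,0,-7.5],[0.8,0,0,0,0,0,-7.5],[0.8,0,0,0,0,0,-7.5],[0.8,0,0,0,0,0,-7.5],[0.8,0,0,0,0,0,-7.5],[0.8,0,0,0,0,0,0],[0.8,0,0,0,0,0,0]]' 30
python3 - <<'E'
from vane import *
o=st();print(np.round(o["q"],3));to(.583,.0915,.165)
im=get_image("side");[print("red",c,s) for c,s,m in blobs(im,"red")];[print("green",c,s) for c,s,m in blobs(im,"green",6)]
E
```

```text
t: 31.05
tool_pos: [0.5847, 0.0902, 0.2409]
tool_rot: [-2.71, -1.581, -0.002]
contact_force: [1.0, -0.3, -0.1]
opening: 0.0683
t 31.05 p [0.5847 0.0902 0.2409] R [[0.492, 0.87, -0.001], [0.87, -0.492, 0.004], [0.003, -0.003, -1.0]] F [ 1.  -0.3 -0.1] op 0.0683
[ 0.025 -0.02   1.702  0.004  1.46   0.54 ]
mm tool [ 0.  -1.9 75.9] 
red [291.4, 137.2] [277, 129, 29, 17, 121]
green [359.4, 227.4] [354, 223, 11, 10, 82]
green [364.7, 347.3] [359, 342, 12, 12, 113]
green [407.5, 376.4] [402, 370, 12, 14, 131]
```

```bash
python3 -m creep '[[0.8,0,-0.002,0.03,0,0,0],[0.8,0,0,0.03,0,0,0],[0.8,0,0,0.016,0,0,0],[0.8,0,0,0,0,0,0],[0.35,0,0,0,0,0,0],[0.35,0,0,0,0,0,0],[0.35,0,0,0,0,0,0],[0.35,0,0,0,0,0,0],[0.35,0,0,0,0,0,0],[0.35,0,0,0,0,0,0]]' 40
python3 -c "
from h import *
st()"
```

```text
t: 32.1
tool_pos: [0.5829, 0.0926, 0.1677]
tool_rot: [-2.707, -1.584, -0.004]
contact_force: [-6.1, 2.7, 3.8]
opening: 0.039
t 32.1 p [0.5829 0.0926 0.1677] R [[0.49, 0.872, -0.001], [0.872, -0.49, 0.006], [0.005, -0.004, -1.0]] F [-6.1  2.7  3.8] op 0.039
```

```bash
python3 -m creep '[[0.35,0,0,0,0,0,4],[0.35,0,0,0,0,0,8],[0.35,0,0,0,0,0,8],[0.35,0,0,0,0,0,8],[0.35,0,0,0,0,0,8],[0.35,0,0,0,0,0,8],[0.35,0,0,0,0,0,8],[0.35,0,0,0,0,0,8],[0.35,0,0,0,0,0,8],[0.35,0,0,0,0,0,8],[0.35,0,0,0,0,0,8],[0.35,0,0,0,0,0,8],[0.35,0,0,0,0,0,8],[0.35,0,0,0,0,0,8],[0.35,0,0,0,0,0,8],[0.35,0,0,0,0,0,8],[0.35,0,0,0,0,0,8],[0.35,0,0,0,0,0,8],[0.35,0,0,0,0,0,4],[0.35,0,0,0,0,0,0]]' 40
python3 -c "
from h import *
o=st();print(o['q'])"
```

```text
t: 34.1
tool_pos: [0.5826, 0.0906, 0.1676]
tool_rot: [-2.345, 2.09, 0.003]
contact_force: [-9.7, -4.3, 5.4]
opening: 0.0387
t 34.1 p [0.5826 0.0906 0.1676] R [[0.115, -0.993, -0.001], [-0.993, -0.115, 0.002], [-0.002, 0.001, -1.0]] F [-9.7 -4.3  5.4] op 0.0387
[2.74620168e-02 3.44324110e-02 1.77246299e+00 1.63433295e-03
 1.33611035e+00 3.05380257e+00]
```

```bash
python3 -m creep '[[0.75,0,0,0,0,0,0],[0.8,0,0,0,0,0,0],[0.8,0,0,0,0,0,0],[0.8,0,0,-0.03,0,0,0],[0.8,0,0,-0.045,0,0,0],[0.8,0.045,0,-0.035,0,0,-5],[0.8,0.045,0.02,0,0,0,-7],[0.8,0.045,0.02,0,0,0,-7],[0.8,0.045,0.02,0,0,0,-7],[0.8,0.045,0.02,0,0,0,0],[0.6,0.03,0.02,0,0,0,0],[0.6,0,0,0,0,0,0]]'
python3 - <<'E'
from vane import *
o=st();print(np.round(o["q"],3));vane()
HSV["green"]=((55,90,40),(90,255,255))
for n in("top","side"):
    im=snap(n,n+"r",*(((230,110,480,290),3.2) if n=="top" else ((300,110,520,400),2)))
    for c,s,m in blobs(im,"green",6): print(n,c,s,back(n,c,.012))
    for k in("refill1","green_a"):
        print(k,[(np.round(d["extent"]).astype(int).tolist(),round(d["conf"],2)) for d in models.search_frame(n,k)[:6]])
E
```

```text
t: 35.3
tool_pos: [0.5808, -0.1832, 0.2697]
tool_rot: [-2.75, 1.513, 0.002]
contact_force: [-0.4, 1.7, -0.2]
opening: 0.0513
t 35.3 p [ 0.5808 -0.1832  0.2697] R [[0.535, -0.845, 0.0], [-0.845, -0.535, 0.003], [-0.002, -0.002, -1.0]] F [-0.4  1.7 -0.2] op 0.0513
[-0.429  0.005  1.629  0.003  1.509  2.148]
rotor mod72: 0.0 peak 28.4
top [350.0, 180.0] [345, 175, 11, 11, 82] [ 0.58670056 -0.05115421  0.012     ]
top [465.3, 236.5] [461, 233, 9, 8, 63] [ 0.43283223 -0.37530275  0.012     ]
top [431.5, 246.4] [428, 243, 9, 8, 60] [ 0.40281252 -0.28048794  0.012     ]
refill1 [([459, 231, 469, 243], 0.64), ([453, 269, 464, 273], 0.61), ([440, 219, 448, 231], 0.59)]
green_a [([348, 172, 355, 185], 0.52), ([266, 140, 334, 206], 0.44)]
side [359.1, 227.9] [354, 222, 12, 13, 110] [ 0.58743049 -0.04933584  0.012     ]
side [364.7, 347.2] [359, 341, 12, 13, 126] [ 0.40102083 -0.28295049  0.012     ]
side [407.5, 376.4] [401, 370, 14, 14, 149] [ 0.43176029 -0.37746167  0.012     ]
refill1 [([393, 338, 402, 350], 0.62), ([402, 371, 414, 384], 0.61), ([359, 388, 371, 400], 0.6), ([362, 341, 372, 351], 0.49), ([267, 126, 378, 239], 0.3)]
green_a [([361, 341, 374, 356], 0.53), ([354, 221, 366, 233], 0.46)]
```

View pics/topr.png

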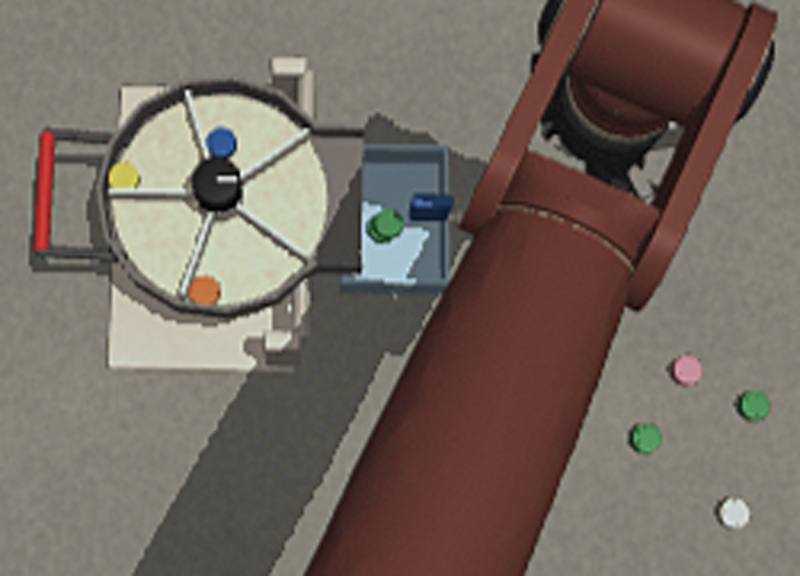

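Two overlapping greens are stacked in the cup at (385,225) in the crop. The rotor reads 0.0°, with cell0 at the spout and blue, yellow and orange in their compartments. On the worktop the two greens are at full-image pixels (431,246) and (465,236). Pink at (445,225) and white at (459,270) don't match the description. Now I'll go to the first refill.

```bash
python3 -c "
from h import *
to(.402,-.282,.12,37)"
python3 -m creep '[[0.5,0,0.03,0.02,0,0,-5],[0.5,0,0.04,0.03,0,0,0],[0.5,0,0.04,0.03,0,0,0],[0.5,0,0.04,0.03,0,0,0],[0.5,0,0.035,0.03,0,0,0],[0.5,0,0.02,0.01,0,0,0],[0.5,0,0,0,0,0,0],[0.5,0,0,0,0,0,0]]' 25
python3 -c "
from h import *
st();to(.402,-.282,.023,37)"
```

```text
mm tool [ -8.7 207.5 149.3] turn z -4.23
t: 36.45
tool_pos: [0.4177, -0.3011, 0.1196]
tool_rot: [-2.816, 1.383, 0.002]
contact_force: [-0.8, 0.1, -0.2]
opening: 0.0426
t 36.45 p [ 0.4177 -0.3011  0.1196] R [[0.611, -0.792, 0.001], [-0.792, -0.611, 0.004], [-0.003, -0.003, -1.0]] F [-0.8  0.1 -0.2] op 0.0426
mm tool [-24.4   1.1  96.7] turn z 0.67
```

```bash
python3 -m creep '[[0.5,-0.024,0.001,0.02,0,0,0.6],[0.5,0,0,0.03,0,0,0],[0.5,0,0,0.03,0,0,0],[0.5,0,0,0.012,0,0,0],[0.5,0,0,0,0,0,0],[0.5,0,0,0,0,0,0]]' 25
python3 -c "
from h import *
st();to(.402,-.282,.023,37)"
```

```text
t: 37.05
tool_pos: [0.4031, -0.2831, 0.0287]
tool_rot: [-2.81, 1.397, -0.0]
contact_force: [-0.2, -0.3, 0.8]
opening: 0.0427
t 37.05 p [ 0.4031 -0.2831  0.0287] R [[0.604, -0.797, 0.002], [-0.797, -0.604, 0.003], [-0.001, -0.003, -1.0]] F [-0.2 -0.3  0.8] op 0.0427
mm tool [-1.5  0.3  5.7] turn z 0.12
```

```bash
python3 -m creep '[[0.5,-0.001,0,0.006,0,0,0],[0.5,0,0,0,0,0,0],[0,0,0,0,0,0,0],[0,0,0,0,0,0,0],[0,0,0,0,0,0,0],[0,0,0,0,0,0,0],[0,0,0,0,0,0,0]]' 25
python3 -c "
from h import *
st()"
python3 -m creep '[[0,0,0,-0.03,0,0,0],[0,0,0,-0.04,0,0,0],[0,0,0,-0.045,0,0,0],[0,0,0,-0.045,0,0,0],[0,0,0,-0.02,0,0,0],[0,0,0,0,0,0,0],[0,0,0,0,0,0,0]]' 25
python3 - <<'E'
from fit import *
st();ps=np.load("ps.npy")
a=np.radians(126)
for r in(.062,.072,.050): to(*T(ps,[r*np.cos(a)-.0015,r*np.sin(a)+.0005,.2]),37)
E
```

```text
t: 37.75
tool_pos: [0.4015, -0.2822, 0.0219]
tool_rot: [-2.809, 1.399, 0.002]
contact_force: [-1.3, 0.9, 5.9]
opening: 0.0249
t 37.75 p [ 0.4015 -0.2822  0.0219] R [[0.603, -0.798, 0.001], [-0.798, -0.603, 0.004], [-0.003, -0.003, -1.0]] F [-1.3  0.9  5.9] op 0.0249
t: 38.45
tool_pos: [0.4008, -0.2824, 0.2003]
tool_rot: [-2.808, 1.398, 0.004]
contact_force: [-0.4, 0.3, -1.3]
opening: 0.0244
t 38.45 p [ 0.4008 -0.2824  0.2003] R [[0.603, -0.798, -0.001], [-0.798, -0.603, 0.005], [-0.004, -0.003, -1.0]] F [-0.4  0.3 -1.3] op 0.0244
mm tool [-250.2 -370.9    2.4] turn z 0.06
mm tool [-260.2 -370.9    2.4] turn z 0.06
mm tool [-238.2 -370.8    2.3] turn z 0.06
```

```bash
python3 -m creep '[[0,0,0,-0.035,0,0,0],[0,-0.0195,-0.0285,0,0,0,0],[0,-0.0195,-0.0285,0,0,0,0],[0,-0.0195,-0.0285,0,0,0,0],[0,-0.0195,-0.0285,0,0,0,0],[0,-0.0195,-0.0285,0,0,0,0],[0,-0.0195,-0.0285,0,0,0,0],[0,-0.0195,-0.0285,0,0,0,0],[0,-0.0195,-0.0285,0,0,0,0],[0,-0.0195,-0.0285,0,0,0,0],[0,-0.0195,-0.0285,0,0,0,0],[0,-0.0195,-0.0285,0,0,0,0],[0,-0.0195,-0.0285,0,0,0,0],[0,-0.0195,-0.0285,0,0,0,0],[0,0,0,0,0,0,0],[0,0,0,0,0,0,0]]' 25
cat > cell.py <<'E'
from fit import *
import sys
ps=np.load("ps.npy");a=np.radians(126);r=.066
o=st();print(np.round(o["q"],2));to(*T(ps,[r*np.cos(a)-.0015,r*np.sin(a)+.0005,float(sys.argv[1])]),37)
E
python3 cell.py .135
```

```text
t: 40.05
tool_pos: [0.5428, 0.1431, 0.235]
tool_rot: [-2.813, 1.398, 0.01]
contact_force: [-0.8, 0.1, -0.1]
opening: 0.0244
t 40.05 p [0.5428 0.1431 0.235 ] R [[0.604, -0.797, -0.005], [-0.797, -0.604, 0.003], [-0.006, 0.002, -1.0]] F [-0.8  0.1 -0.1] op 0.0244
[ 0.12 -0.09  1.78  0.    1.46  2.62]
mm tool [  0.3  -1.4 100. ] turn z 0.14
```

```bash
python3 -m creep '[[0,0,-0.001,0.025,0,0,0],[0,0,0,0.03,0,0,0],[0,0,0,0.025,0,0,0],[0,0,0,0.014,0,0,0],[0,0,0,0.004,0,0,0],[0,0,0,0,0,0,0],[0,0,0,0,0,0,0]]' 25
python3 cell.py .1325
```

```text
t: 40.75
tool_pos: [0.5456, 0.1437, 0.1415]
tool_rot: [-2.807, 1.398, 0.0]
contact_force: [-0.3, 0.1, -0.7]
opening: 0.0246
t 40.75 p [0.5456 0.1437 0.1415] R [[0.602, -0.798, 0.002], [-0.798, -0.602, 0.005], [-0.002, -0.005, -1.0]] F [-0.3  0.1 -0.7] op 0.0246
[ 0.12 -0.    1.85  0.    1.29  2.62]
mm tool [-1.5  1.5  9. ] turn z 0.04
```

```bash
python3 -m creep '[[0,-0.001,0.001,0.005,0,0,0],[0,0,0,0.002,0,0,0],[0,0,0,0,0,0,0],[0,0,0,0,0,0,0]]' 25
python3 cell.py .1325
```

```text
t: 41.15
tool_pos: [0.5434, 0.1441, 0.1332]
tool_rot: [-2.809, 1.398, 0.003]
contact_force: [0.1, 0.4, -0.9]
opening: 0.0243
t 41.15 p [0.5434 0.1441 0.1332] R [[0.603, -0.798, 0.0], [-0.798, -0.603, 0.005], [-0.004, -0.003, -1.0]] F [ 0.1  0.4 -0.9] op 0.0243
[0.12 0.   1.86 0.   1.27 2.62]
mm tool [ 0.2 -0.1  0.7] turn z 0.07
```

```bash
python3 -m creep '[[0.3,0,0,0,0,0,0],[0.42,0,0,0,0,0,0],[0.42,0,0,0,0,0,0],[0.42,0,0,-0.02,0,0,0],[0.42,0,0,-0.035,0,0,0],[0.42,0,0,-0.045,0,0,0],[0.5,0.03,0.03,0,0,0,0],[0.5,0.03,0.03,0,0,0,0],[0.5,0.03,0.03,0,0,0,0],[0.5,0.03,0.03,0,0,0,0],[0.5,0.03,0.03,0,0,0,0],[0.5,0.03,0.03,0,0,0,0],[0.5,0.03,0.03,0,0,0,0],[0.5,0.03,0.03,0,0,0,0],[0.5,0.03,0.03,0,0,0,0],[0.5,0.03,0.03,0,0,0,0],[0.5,0,0,0,0,0,0]]' 25
python3 - <<'E'
from vane import *
st();vane()
HSV["green"]=((55,90,40),(90,255,255))
for n in("top","side"):
    im=get_image(n)
    for c,s,m in blobs(im,"green",6): print(n,c,s,back(n,c,.124 if s[1]<210 and s[0]<330 else .012))
to(.432,-.3765,.12,37)
E
```

```text
t: 42.85
tool_pos: [0.4838, -0.2807, 0.2313]
tool_rot: [-2.806, 1.407, 0.002]
contact_force: [-0.3, 0.6, -0.0]
opening: 0.0426
t 42.85 p [ 0.4838 -0.2807  0.2313] R [[0.598, -0.801, -0.0], [-0.801, -0.598, 0.003], [-0.002, -0.002, -1.0]] F [-0.3  0.6 -0. ] op 0.0426
rotor mod72: 0.0 peak 28.1
top [350.0, 180.2] [345, 176, 11, 10, 80] [ 0.58611433 -0.05116252  0.012     ]
top [277.6, 184.9] [273, 181, 10, 9, 68] [0.54274376 0.14447967 0.124     ]
side [358.4, 230.9] [354, 229, 11, 6, 46] [ 0.57996999 -0.05522533  0.012     ]
side [407.5, 376.4] [401, 370, 14, 14, 148] [ 0.43176029 -0.37746167  0.012     ]
mm tool [ 48.8 102.8 110.5] turn z 0.04
```

First refill is in the emptied compartment at (0.543, 0.144), and the rotor hasn't moved. Now the second one.

```bash
python3 -m creep '[[0.5,0.016,0.034,0.035,0,0,0],[0.5,0.016,0.034,0.038,0,0,0],[0.5,0.016,0.034,0.037,0,0,0],[0.5,0,0,0.03,0,0,0],[0.5,0,0,0.03,0,0,0],[0.5,0,0,0.02,0,0,0],[0.5,0,0,0,0,0,0],[0.5,0,0,0,0,0,0]]' 25
python3 -c "
from h import *
st();to(.432,-.3765,.0225,37)"
```

```text
t: 43.8
tool_pos: [0.4355, -0.3698, 0.0464]
tool_rot: [-2.81, 1.396, 0.003]
contact_force: [0.3, -0.4, 0.5]
opening: 0.0427
t 43.8 p [ 0.4355 -0.3698  0.0464] R [[0.604, -0.797, -0.0], [-0.797, -0.604, 0.005], [-0.004, -0.003, -1.0]] F [ 0.3 -0.4  0.5] op 0.0427
mm tool [ 3.4  6.9 23.9] turn z 0.16
```

```bash
python3 -m creep '[[0.5,0.0034,0.0069,0.003,0,0,0],[0.5,0,0,0.012,0,0,0],[0.5,0,0,0.009,0,0,0],[0.5,0,0,0,0,0,0],[0.5,0,0,0,0,0,0]]' 25
python3 -c "
from h import *
st();to(.432,-.3765,.0225,37)"
python3 -m creep '[[0,0,0,0,0,0,0],[0,0,0,0,0,0,0],[0,0,0,0,0,0,0],[0,0,0,0,0,0,0],[0,0,0,0,0,0,0]]' 25
python3 -m creep '[[0,0,0,-0.03,0,0,0],[0,0,0,-0.04,0,0,0],[0,0,0,-0.045,0,0,0],[0,0,0,-0.045,0,0,0],[0,0,0,-0.045,0,0,0],[0,0,0,-0.01,0,0,0],[0,0,0,0,0,0,0],[0,0,0,0,0,0,0]]' 25
python3 cell.py .235
```

```text
t: 44.3
tool_pos: [0.431, -0.3772, 0.0214]
tool_rot: [-2.808, 1.398, 0.005]
contact_force: [0.7, -0.0, 0.5]
opening: 0.0428
t 44.3 p [ 0.431  -0.3772  0.0214] R [[0.603, -0.798, -0.001], [-0.798, -0.603, 0.006], [-0.005, -0.003, -1.0]] F [ 0.7 -0.   0.5] op 0.0428
mm tool [ 0.1 -1.2 -1.1] turn z 0.06
t: 44.8
tool_pos: [0.4316, -0.3778, 0.0225]
tool_rot: [-2.809, 1.399, 0.002]
contact_force: [0.4, -0.0, 0.7]
opening: 0.0243
t: 45.6
tool_pos: [0.4308, -0.3778, 0.2352]
tool_rot: [-2.808, 1.398, 0.007]
contact_force: [-0.3, 0.1, 0.2]
opening: 0.0246
t 45.6 p [ 0.4308 -0.3778  0.2352] R [[0.603, -0.798, -0.002], [-0.798, -0.603, 0.007], [-0.006, -0.002, -1.0]] F [-0.3  0.1  0.2] op 0.0246
[-0.85 -0.06  1.75  0.    1.46  1.64]
mm tool [-348.5 -404.5    3.4] turn z 0.06
```

```bash
python3 -m creep '[[0,-0.0249,-0.0289,0,0,0,0],[0,-0.0249,-0.0289,0,0,0,0],[0,-0.0249,-0.0289,0,0,0,0],[0,-0.0249,-0.0289,0,0,0,0],[0,-0.0249,-0.0289,0,0,0,0],[0,-0.0249,-0.0289,0,0,0,0],[0,-0.0249,-0.0289,0,0,0,0],[0,-0.0249,-0.0289,0,0,0,0],[0,-0.0249,-0.0289,0,0,0,0],[0,-0.0249,-0.0289,0,0,0,0],[0,-0.0249,-0.0289,0,0,0,0],[0,-0.0249,-0.0289,0,0,0,0],[0,-0.0249,-0.0289,0,0,0,0],[0,-0.0249,-0.0289,0,0,0,0],[0,0,0,0,0,0,0],[0,0,0,0,0,0,0]]' 25
python3 cell.py .147
```

```text
t: 47.2
tool_pos: [0.5428, 0.144, 0.2362]
tool_rot: [-2.813, 1.398, 0.01]
contact_force: [0.1, 0.1, -0.8]
opening: 0.0245
t 47.2 p [0.5428 0.144  0.2362] R [[0.604, -0.797, -0.005], [-0.797, -0.604, 0.003], [-0.006, 0.002, -1.0]] F [ 0.1  0.1 -0.8] op 0.0245
[ 0.12 -0.09  1.77  0.    1.46  2.62]
mm tool [ 0.9 -0.9 89.1] turn z 0.16
```

```bash
python3 -m creep '[[0,0.0005,-0.0005,0.025,0,0,0],[0,0,0,0.03,0,0,0],[0,0,0,0.022,0,0,0],[0,0,0,0.008,0,0,0],[0,0,0,0,0,0,0],[0,0,0,0,0,0,0],[0,0,0,0,0,0,0]]' 25
python3 cell.py .147
```

```text
t: 47.9
tool_pos: [0.5458, 0.1437, 0.1561]
tool_rot: [-2.807, 1.398, -0.0]
contact_force: [-0.1, -0.1, -0.6]
opening: 0.0248
t 47.9 p [0.5458 0.1437 0.1561] R [[0.602, -0.798, 0.003], [-0.798, -0.602, 0.005], [-0.002, -0.005, -1.0]] F [-0.1 -0.1 -0.6] op 0.0248
[ 0.12 -0.02  1.84  0.    1.31  2.62]
mm tool [-1.7  1.6  9.1] turn z 0.04
```

```bash
python3 -m creep '[[0,-0.001,0.001,0.005,0,0,0],[0,0,0,0,0,0,0],[0,0,0,0.001,0,0,0],[0,0,0,0,0,0,0],[0,0,0,0,0,0,0]]' 25
python3 cell.py .147
```

```text
t: 48.4
tool_pos: [0.5434, 0.1441, 0.1484]
tool_rot: [-2.809, 1.398, 0.003]
contact_force: [-0.1, 0.6, -0.3]
opening: 0.0247
t 48.4 p [0.5434 0.1441 0.1484] R [[0.603, -0.798, -0.0], [-0.798, -0.603, 0.005], [-0.004, -0.003, -1.0]] F [-0.1  0.6 -0.3] op 0.0247
[ 0.12 -0.01  1.85  0.    1.3   2.62]
mm tool [ 0.1 -0.1  1.4] turn z 0.07
```

```bash
python3 -m creep '[[0,0,0,0.001,0,0,0],[0,0,0,0,0,0,0],[0.3,0,0,0,0,0,0],[0.42,0,0,0,0,0,0],[0.42,0,0,0,0,0,0],[0.42,0,0,-0.015,0,0,0],[0.42,0,0,-0.035,0,0,0],[0.42,0,0,-0.045,0,0,0],[0.42,0.04,0.02,-0.02,0,0,0],[0.42,0.04,0.03,0,0,0,0],[0.42,0.04,0.03,0,0,0,0],[0.42,0.04,0.03,0,0,0,0],[0.42,0.04,0.03,0,0,0,0],[0.42,0.04,0.03,0,0,0,0],[0.42,0.04,0.03,0,0,0,0],[0.42,0.04,0.03,0,0,0,0],[0.42,0.02,0.02,0,0,0,0],[0.42,0,0,0,0,0,0],[0.42,0,0,0,0,0,0]]' 25
python3 - <<'E'
from vane import *
from cupfit import cupfit
st();vane();ps=np.load("ps.npy");c0=T(ps,[0,-.15,0]);cupfit([c0[0],c0[1],ps[2]-np.pi/2],0,("side",))
HSV["green"]=((55,90,40),(90,255,255))
a=snap("top")[110:270,235:395];b=snap("side")[105:265,260:420]
cv2.imwrite("pics/fin.png",cv2.resize(np.hstack([a,b]),None,fx=2.5,fy=2.5,interpolation=cv2.INTER_CUBIC)[:,:,::-1])
for n in("top","side"):
    im=get_image(n)
    for c,s,m in blobs(im,"green",6): print(n,c,s)
E
```

```text
t: 50.3
tool_pos: [0.5488, -0.2789, 0.2614]
tool_rot: [-2.807, 1.4, 0.002]
contact_force: [0.5, 0.2, -0.2]
opening: 0.0364
t 50.3 p [ 0.5488 -0.2789  0.2614] R [[0.602, -0.799, 0.001], [-0.799, -0.602, 0.005], [-0.003, -0.003, -1.0]] F [ 0.5  0.2 -0.2] op 0.0364
rotor mod72: 0.0 peak 28.6
cup ('side',) [ 0.5884 -0.0589] deg -88.24 cost 0.115
top [350.0, 180.2] [345, 176, 11, 10, 80]
top [277.3, 184.1] [273, 180, 10, 9, 71]
side [300.1, 166.3] [296, 165, 9, 4, 31]
side [359.1, 228.0] [354, 223, 12, 12, 109]
```

View pics/fin.png

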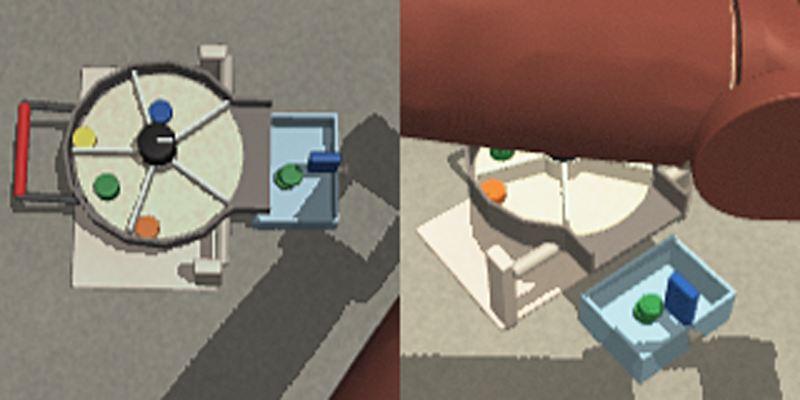

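Everything is as wanted: green stack in cell3 (107,186), cell0 at the spout, cup with two greens, and no other green found on the worktop. Handing in.

```bash
python3 -c "
from station import finish_job
print(finish_job())"
```

```text
the job is handed in; nothing more can be done
None
```

The job is done and handed in after about 50 s of robot time; the station gave no verdict.

- **Cup:** I took it off the keyhole bracket and stood it under the spout with its stud facing out. The last fit put it about 1.5 mm and 1° from the spot. The arm was partly in the way, so that fit was looser than the earlier one.
- **Dosing:** I turned the carousel 145° to bring the two green tablets to the spout and tipped it to about 0.73 rad by the bar. Both tablets went into the cup, where they show as two overlapping discs, and I let the carousel back level.
- **Carousel:** I turned it back 144°. The starting compartment is at the spout, and the vane measurement reads 0.0° off square. Blue, yellow and orange are in their compartments.
- **Refills:** Only two greens were on the worktop. One was knocked aside during the run, so I located it again. I placed both in the emptied compartment, the second lowered onto the first. In the last top picture they show as one disc, so the stack itself isn't separately confirmed.
- **Last checks:** No other green was found on the worktop. I touched neither the pink nor the white tablet, nor the bottle and jar, but did not measure them again at the end.
- **Disagreements:** The two cameras differed by about 2 mm on positions. The knob sat about 2 mm off my fit. The wrist force readings I took stayed under 20 N.

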